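# Fit the spring pack to a bookbinder's lying press

### The arm

A 7-joint arm with a two-finger parallel gripper is mounted at the origin on the work surface. World frame = base frame: x ahead of the robot, y to its left, z up, the work surface at z = 0. Lengths are in m, angles in rad, forces in N, time in s.
With the tool pointing down it reaches from about 0.375 to 0.925 m from the base axis. Payload 3.1 kg.
Tool frame: the origin (TCP) lies where the fingers leave the gripper's body, on its centre line; the fingertips stand 73 mm ahead of it and the grasp point (between the pads) lies 54 mm ahead of it (ctrl.grip_point_offset is the distance from the TCP to the grasp point, in m); z points along the fingers, x is the direction in which the jaws open and shut, and the axes are right-handed (so a half turn about z gives the same grasp; the last joint's range is limited). The gripper opens to 85 mm and grips with 20 to 120 N. Pads are 22 mm wide; open, the fingers measure 114 mm over their backs; the gripper's body (76 mm by 85 mm) begins 54 mm behind the grasp point. The pads swing forward as they close: fully open they stand 13 mm farther back than shut.
Start: joints at [-1.387, 0.383, 0.044, 1.598, -0.018, 1.161, -0.05], TCP at [0.181, 0.624, 0.304] pointing down, gripper open.
Joint ranges: [-2.61, 2.61], [-0.41, 2.15], [-1.48, 1.57], [0, 2.5], [-1.57, 4.71], [0.05, 1.97], [-2.85, 2.85]. Speed limits (rad/s): [2.79, 2.79, 3.14, 3.14, 3.14, 3.14, 3.14].

### API

Orientations are given as a rotation vector (axis times angle).
In Python, from plant import ctrl, vision gives the robot as it stands. The module is installed in compiled form; this text tells all that it offers.
- The arm moves only by the tool drive_tool, never from a script. Its argument "moves" is a list of rows, each an object with "jaw": the closure, from 0 (fully open) to 1 (shut); "delta_pos": the shift along the tool's x, y, z each as a share of 25 cm, from -1 to 1, a list of three; "rot": the turn, a rotation vector about the tool's x, y, z each as a share of 90 degrees, from -1 to 1, a list of three. A call has 1 to 12 rows; each row shifts and turns the commanded pose from where the row before left it, along the tool's axes as they then stand; what a row does not reach is not made up. A row lasts 1/8 s, in which the tool goes at most 62.5 mm and 10.7 degrees, less where a joint would pass 70% of its speed; a pose out of reach is approached as far as the arm can. A call with a number of a shift or a turn outside -1 to 1 is refused whole. A call with a gripper value outside its range is refused whole. The fingers move at their own pace and stop on an object; "grip_force" is the grip in N (left out, the last holds). Time passes only in rows, so rows that do not move let the fingers close. It gives the time, the measured TCP pose, the force and the opening at its end, in the units of the state.
- ctrl.get_state(): the state, without advancing time (a new reading comes with each control period).
- vision.snapshot(name): name is "scene" or "side" or "wrist"; returns a dict with "pixels" (400x640x3 uint8, blue, green, red), "camera_matrix" (3x3 intrinsics, pixels), "k1" (the pictures are not rectified: a ray, as slopes to the right and down, at radius r is drawn at 1 + k1 r^2 times it, then the intrinsics apply), "pose" (4x4, takes a point from camera to world coordinates). Camera axes: x right, y down, z forward; pixel columns grow to the right and rows downward; lengths in m; the calibration is good to about 2 mm. A picture is of the moment at which its call begins. There is no depth.
- ctrl.close_job(): hands the job in, once; it reports no verdict.
The state is a dict: "clock": time; "joints": joint angles; "joint_vel": joint speeds; "joint_efforts": joint torques, N m; "tool_pos": TCP position; "tcp_rot": TCP orientation; "force": force on the tool from outside, world axes, zero at the start; "wrist_torque": the same for the moment, N m; "gripper_width": opening from 0.0 (shut) to 1.0 (fully open).
Only numpy, scipy, OpenCV 4.12 (cv2) and the standard library are available. Lean on these libraries where they do the work, as an engineer would, in place of code of your own. Each camera call takes 0.05 s, during which the arm holds its last target.

### The job

Rebuild the disc-spring pack on the bare screw of the lying press, like the finished one on the other screw: one disc already sits on it with its wide rim against the press, so add the two coned discs from the rack with their faces alternating - nose to nose, then rim to rim. Push the pack up against the press until the discs touch one another and stand square, and leave the flat ring in the rack and the other things on the bench where they are.

Things in the scene. Friction and masses are not known exactly. Their poses are not given: they have to be found in the camera images.
- disc_a_mid (a point): Coned disc spring, dark steel, nose and rim seats ground bright, on edge in the rack: 100 mm diameter, 41 mm bore, wall 8 mm thick and 30 mm wide, 15 mm high, 0.4 kg. Point at its centre, half-way along its axis. y is its axis and points from the wide, hollow rim side to the narrow nose (bore end): at its top the wall slopes 15 degrees towards +y going down; mid-wall, the rim lies 4 mm to -y, the bore 4 mm to +y.
- disc_b_mid (a point): The second coned disc in the rack, the same in every way as disc_a; point and axes as there.
- disc_home_mid (a point): The same kind of disc, already on the screw and against the press, its wide rim to the steel plate and its nose pointing out along the screw. Point and axes as for the other two discs.
- screw_root (a point): On the axis of the bare screw, at the steel plate on the press's front cheek; fixed. The screw is a level bar, 32 mm thick (its fine thread does not catch), that stands out 165 mm along this point's -y (z up); its axis is 92 mm above the bench. The cheek is 520 mm long, its top 40 mm above the axis. Closed pack: 46 mm long, disc centres 7.6, 22.8 and 38 mm from the plate. A let-go disc hangs with its centre 4.5 mm below the axis.
- screw_tip (a point): Free end of the bare screw, on its axis, 165 mm from screw_root; axes as there. The last 12 mm taper to 22 mm. Discs slide along the screw with friction of a few newtons each and stay where they are left. 300 mm to +x stands a second, like screw with a finished pack and its nut, all fixed.
- rack_mid (a point): Fixed wooden dowel rack, 130 x 230 mm, point on the bench under its middle. Three places along its y, 64 mm apart; in each a disc stands on edge on two rails, axis along y, between four upright dowels (faces 19 mm apart along y, tops 83 mm above the bench). Disc centres are 77 mm, tops 127 mm above the bench; discs may lean a few degrees.
- flat_ring_mid (a point): A flat steel ring of the same 100 mm diameter, with a 60 mm bore, 12 mm thick and not coned, standing in one of the rack's places; this point is its centre, its y axis the ring's axis. Not part of the job: it stays in the rack.
- nut: Hexagon flange nut of the press lying on the bench, 72 mm across, 34 mm high; origin at the centre of its underside. It stays.
- tub: White paste tub with lid, 107 mm diameter, 120 mm high with the brush that lies on it; origin at the centre of its underside. It stays.
- hammer: Hammer, 200 mm long, lying on the bench in front of the robot; origin under its middle, handle to its -x. It stays.
Things that resemble listed ones, but are neither listed nor needed, are in the scene too. Leave any orange or white look-alike of the part that bears disc_b_mid alone.

How it is judged:
At the end, for the whole second after the job is handed in: Three coned discs on the bare screw: first rim to the plate, second nose to nose with it, third rim to rim with the second; centres 7.6, 22.8 and 38 mm from the plate, each within 4 mm, square within 6 degrees. Flat ring within 15 mm, other things within 20 mm of their start ((((y of screw_root in the frame of disc_home_mid between -0.0116 and -0.0036 m and x of disc_home_mid in the frame of screw_root between -0.007 and 0.007 m and z of disc_home_mid in the frame of screw_root between -0.009 and 0.003 m and angle between the y axis of disc_home_mid and the y axis of screw_root, either way round below 0.105 rad) and (y of screw_root in the frame of disc_a_mid between 0.0188 and 0.0268 m and x of disc_a_mid in the frame of screw_root between -0.007 and 0.007 m and z of disc_a_mid in the frame of screw_root between -0.009 and 0.003 m and angle between the y axis of disc_a_mid and the y axis of screw_root, either way round below 0.105 rad) and (y of screw_root in the frame of disc_b_mid between -0.042 and -0.034 m and x of disc_b_mid in the frame of screw_root between -0.007 and 0.007 m and z of disc_b_mid in the frame of screw_root between -0.009 and 0.003 m and angle between the y axis of disc_b_mid and the y axis of screw_root, either way round below 0.105 rad)) or ((y of screw_root in the frame of disc_home_mid between -0.0116 and -0.0036 m and x of disc_home_mid in the frame of screw_root between -0.007 and 0.007 m and z of disc_home_mid in the frame of screw_root between -0.009 and 0.003 m and angle between the y axis of disc_home_mid and the y axis of screw_root, either way round below 0.105 rad) and (y of screw_root in the frame of disc_b_mid between 0.0188 and 0.0268 m and x of disc_b_mid in the frame of screw_root between -0.007 and 0.007 m and z of disc_b_mid in the frame of screw_root between -0.009 and 0.003 m and angle between the y axis of disc_b_mid and the y axis of screw_root, either way round below 0.105 rad) and (y of screw_root in the frame of disc_a_mid between -0.042 and -0.034 m and x of disc_a_mid in the frame of screw_root between -0.007 and 0.007 m and z of disc_a_mid in the frame of screw_root between -0.009 and 0.003 m and angle between the y axis of disc_a_mid and the y axis of screw_root, either way round below 0.105 rad)))); the robot touches nothing.
It fails at once if the flat ring is moved more than 15 mm (distance of flat_ring_mid from where it was at the start of the episode above 0.015 m).
It fails at once if the nut is moved more than 20 mm (distance of nut from where it was at the start of the episode above 0.02 m).
It fails at once if the tub is moved more than 20 mm (distance of tub from where it was at the start of the episode above 0.02 m).
It fails at once if the hammer is moved more than 20 mm (distance of hammer from where it was at the start of the episode above 0.02 m).
It also fails if it takes over 72 s, if anything falls off the work surface, if the arm or the gripper's body presses on something with over 40 N, if the wrist force passes 120 N, or if a joint passes its speed limit or range.

## Working session

There is one attempt and no reset: what is moved stays moved. The work goes in short steps, Python scripts to look and compute and a tool call to move; the robot and the scene stay as the last step left them, time stands still between calls to the robot, and variables do not carry over. Pictures are saved under pics/ and viewed, and the job is handed in when it is done.

Besides the shell and the picture viewer there is one more tool, called as name(argument=value, ...), one argument or row to a line, values as JSON. drive_tool: Moves the arm, as the interface text tells. Its arguments: {"type":"object","properties":{"moves":{"type":"array"},"grip_force":{"type":"number"}},"required":["moves"]}

```bash
mkdir -p pics
cat > h.py <<'E'
import numpy as np, cv2
from plant import ctrl, vision
from scipy.spatial.transform import Rotation as R
def snap(n,f=None):
    s=vision.snapshot(n)
    if f: cv2.imwrite('pics/'+f,s['pixels'])
    np.savez('pics/last_%s.npz'%n,**{k:np.array(v) for k,v in s.items()})
    return s
def load(n):
    d=np.load('pics/last_%s.npz'%n); return {k:d[k] for k in d.files}
def ray(s,u,v):
    K=np.array(s['camera_matrix']);k1=float(s['k1']);T=np.array(s['pose'])
    x=cv2.undistortPoints(np.array([[[u,v]]],float),K,np.array([k1,0,0,0,0]))[0,0]
    d=T[:3,:3]@np.array([x[0],x[1],1]);return T[:3,3],d/np.linalg.norm(d)
def onplane(s,u,v,z):
    o,d=ray(s,u,v);return o+d*(z-o[2])/d[2]
def onpl(s,u,v,p,n):
    o,d=ray(s,u,v);return o+d*(np.dot(np.array(p)-o,n)/np.dot(d,n))
def tri(*rs):
    A=np.zeros((3,3));b=np.zeros(3)
    for s,u,v in rs:
        o,d=ray(s,u,v);P=np.eye(3)-np.outer(d,d);A+=P;b+=P@o
    p=np.linalg.solve(A,b)
    e=[np.linalg.norm((np.eye(3)-np.outer(ray(s,u,v)[1],ray(s,u,v)[1]))@(p-ray(s,u,v)[0])) for s,u,v in rs]
    return p,e
def proj(s,P):
    K=np.array(s['camera_matrix']);T=np.linalg.inv(np.array(s['pose']))
    p=T[:3,:3]@np.array(P)+T[:3,3]
    x=p[:2]/p[2];x=x*(1+float(s['k1'])*(x@x));return K[:2,:2]@x+K[:2,2]
def crop(s,f,x0,y0,w,h,k):
    c=np.array(s['pixels'])[y0:y0+h,x0:x0+w];cv2.imwrite('pics/'+f,cv2.resize(c,None,fx=k,fy=k,interpolation=cv2.INTER_CUBIC))
E
python3 - <<'E'
from h import *
np.set_printoptions(precision=4,suppress=True)
for n in ['scene','side','wrist']:
    s=snap(n,n+'0.png');print(n,s['k1'],s['camera_matrix'],s['pose'])
print(ctrl.get_state(), ctrl.grip_point_offset)
E
```

```text
scene -0.021961643797715032 [[387.7421   0.     321.5494]
 [  0.     387.7421 202.5374]
 [  0.       0.       1.    ]] [[ 0.7155  0.3669 -0.5945  1.1577]
 [ 0.6985 -0.3857  0.6027 -0.6922]
 [-0.0081 -0.8465 -0.5323  0.6665]
 [ 0.      0.      0.      1.    ]]
side -0.0012197763703944032 [[458.8634   0.     326.0288]
 [  0.     458.8634 199.0363]
 [  0.       0.       1.    ]] [[-0.9992 -0.0321  0.0249  0.4836]
 [-0.0374  0.4889 -0.8715  0.8541]
 [ 0.0158 -0.8717 -0.4897  0.587 ]
 [ 0.      0.      0.      1.    ]]
wrist 0.006292801188424601 [[297.6957   0.     318.3587]
 [  0.     297.6957 198.7862]
 [  0.       0.       1.    ]] [[ 0.2778  0.9134  0.2977  0.1037]
 [ 0.9606 -0.2629 -0.0896  0.646 ]
 [-0.0036  0.3109 -0.9504  0.3726]
 [ 0.      0.      0.      1.    ]]
{'clock': 0.15, 'joints': array([-1.3868,  0.3837,  0.0438,  1.5992, -0.0179,  1.1612, -0.0499]), 'joint_vel': array([ 0.0001, -0.0036, -0.0001, -0.0038,  0.0001,  0.0005,  0.0012]), 'joint_efforts': array([  0.0017, -43.4054,   1.0267, -24.9979,   0.0107,   0.0074,
        -0.    ]), 'tool_pos': array([0.1806, 0.6238, 0.3028]), 'tcp_rot': array([ 2.5102,  1.8867, -0.0026]), 'force': array([ 0.3259,  0.4251, -0.2676]), 'wrist_torque': array([-0.0335,  0.0205,  0.0566]), 'gripper_width': 0.9980676829209433} 0.0539
```

View pics/scene0.png

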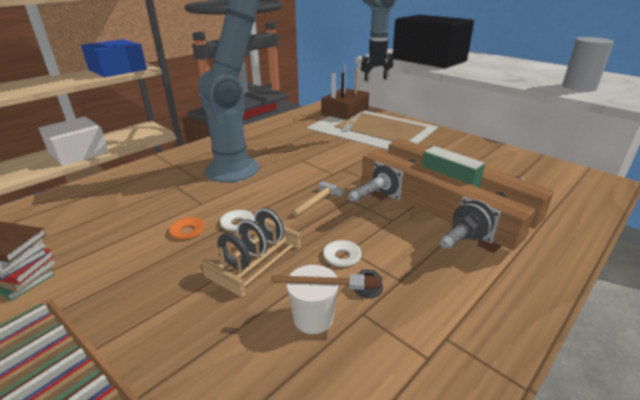

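View pics/side0.png

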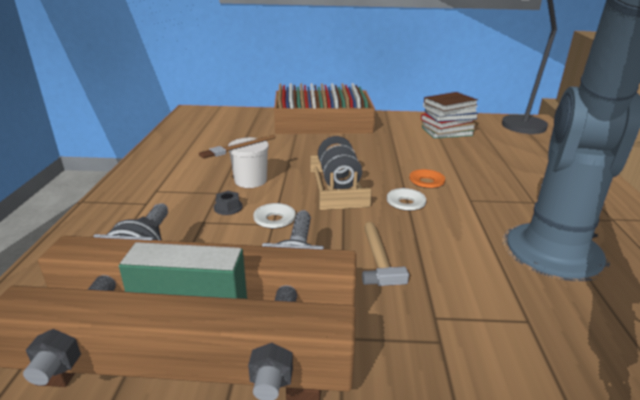

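View pics/wrist0.png

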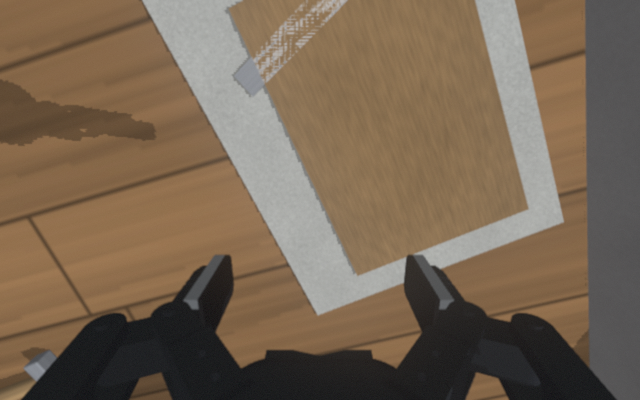

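The scene view shows the rack at about (250,245) with three dark discs. The bare screw is at about (375,188), the finished one at about (470,220), and the white and orange rings at (237,220), (186,228) and (342,253) are look-alikes. Next I'll take close crops.

Run:
```python
from h import *
s=load('scene');crop(s,'c1.png',190,190,130,110,6);crop(s,'c2.png',330,140,180,110,4)
s=load('side');crop(s,'c3.png',300,125,90,90,6);crop(s,'c4.png',90,190,280,110,2.8)
np.set_printoptions(precision=4,suppress=True)
s=load('scene')
for u,v in [(375,188),(232,165),(235,255),(315,310),(368,285),(320,200)]: print(onplane(s,u,v,0.05))
```

```text
[0.5315 0.1847 0.05  ]
[ 0.0639 -0.0341  0.05  ]
[ 0.4844 -0.3154  0.05  ]
[ 0.7522 -0.3034  0.05  ]
[ 0.7858 -0.17    0.05  ]
[0.4558 0.013  0.05  ]
```

View pics/c1.png

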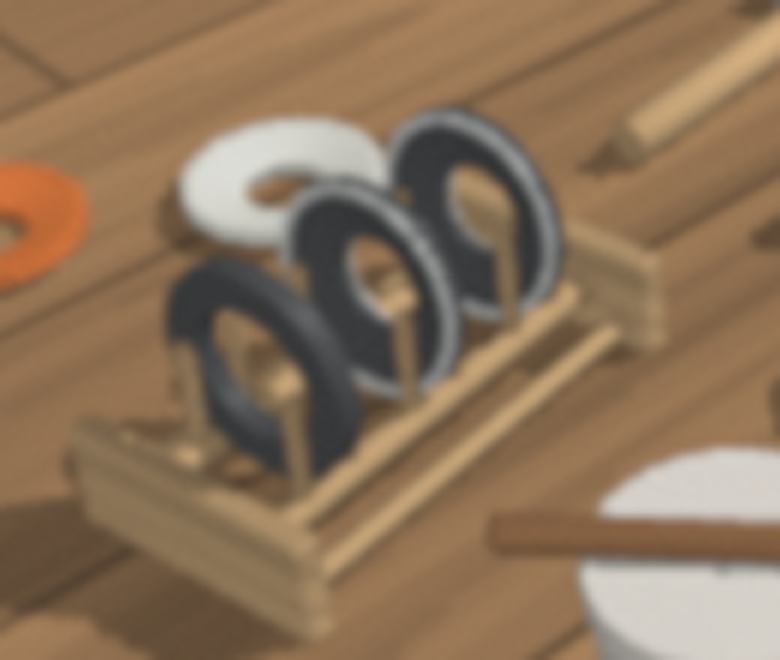

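View pics/c2.png

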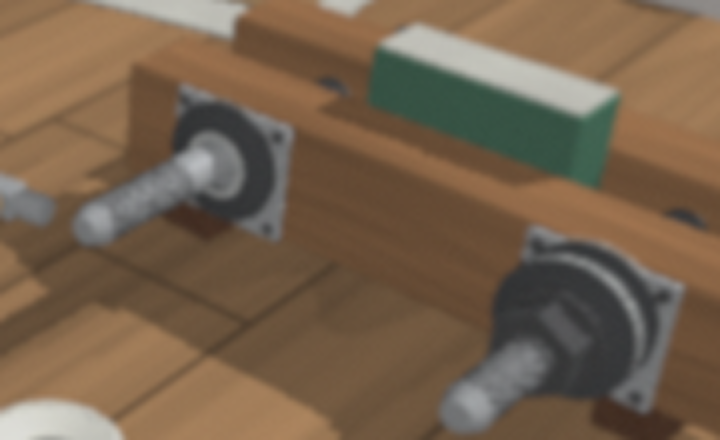

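View pics/c3.png

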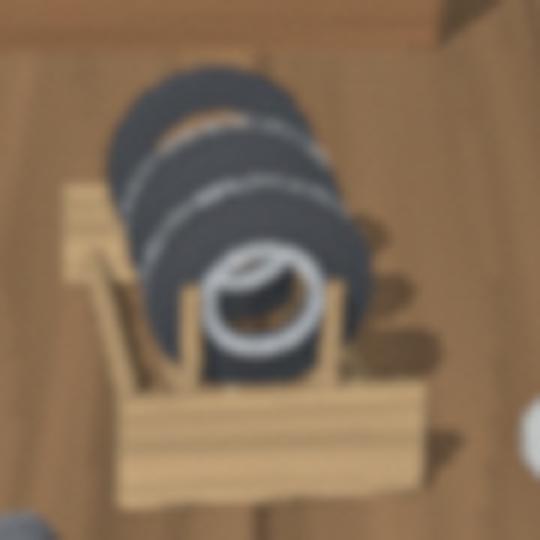

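View pics/c4.png

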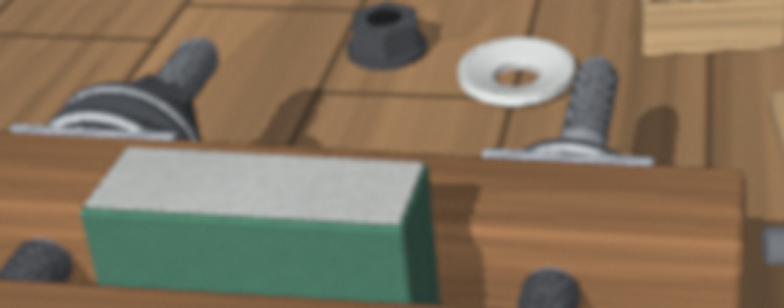

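Candidates for "coned disc in the rack" in the scene view:
- Dark discs at (269,225) and (252,238), both with a bright rim towards the camera. These are the coned discs.
- Dark plain ring at (234,251), with no bright seats. This is the flat ring.
- White rings at (237,220) and (342,253) and the orange one at (186,228). These are decoys.

In the crop both coned discs show the bright wide rim towards -y (scene camera) and the bright nose towards +y (side camera). Next I'll get rough positions.

Run:
```python
from h import *
np.set_printoptions(precision=4,suppress=True)
s=load('scene');d=load('side')
for n,(u,v),z in [('far',(269.2,225.3),.077),('mid',(252.5,237.8),.077),('ring',(233.7,250.8),.077),('tip',(353,196.2),.092),('homenose',(383.7,180.7),.087)]: print(n,onplane(s,u,v,z))
print('far nose',onplane(d,343.7,174.7,.077),tri((s,269.2,225.3),(d,343.7,174.7)))
# side cheek top front edge z=.132
for u,v in [(130,240.5),(355,251)]: print('cheek?',onplane(d,u,v,.132))
for u,v in [(364,156),(527,207)]: print('cheek scene',onplane(s,u,v,.132))
st=ctrl.get_state();Rt=R.from_rotvec(st['tcp_rot']).as_matrix();print(Rt)
T=load('wrist')['pose'];print('cam in tool',Rt.T@(T[:3,3]-st['tool_pos']),'\n',Rt.T@T[:3,:3])
```

```text
far [ 0.4783 -0.1993  0.077 ]
mid [ 0.49   -0.2625  0.077 ]
ring [ 0.4986 -0.325   0.077 ]
tip [0.5574 0.0445 0.092 ]
homenose [0.561  0.1862 0.087 ]
far nose [ 0.47   -0.1811  0.077 ] (array([ 0.4701, -0.1937,  0.0704]), [np.float64(0.00042397251817988593), np.float64(0.0004239725181799557)])
cheek? [0.8387 0.2123 0.132 ]
cheek? [0.4512 0.2201 0.132 ]
cheek scene [0.4639 0.2065 0.132 ]
cheek scene [0.9536 0.2573 0.132 ]
[[ 0.278   0.9606 -0.0005]
 [ 0.9606 -0.278  -0.0021]
 [-0.0021  0.0001 -1.    ]]
cam in tool [-0.0002 -0.08   -0.0698] 
 [[ 1.      0.0007 -0.0013]
 [-0.0003  0.9505  0.3108]
 [ 0.0015 -0.3108  0.9505]]
```

```bash
cat >> h.py <<'E'
def down(yaw,tilt=0.,dirdeg=None):
    """tool x along yaw(deg) horizontally, z down; tilt about tool y (deg): +tilt rotates about tool y"""
    a=np.deg2rad(yaw);x=np.array([np.cos(a),np.sin(a),0]);z=np.array([0,0,-1.]);y=np.cross(z,x)
    return np.c_[x,y,z]@R.from_rotvec([0,np.deg2rad(tilt),0]).as_matrix()
def plan(p,Rm,n=None,start=None,step=.06,ang=9.5,jaw=None):
    st=ctrl.get_state()
    p0,R0=(np.array(st['tool_pos']),R.from_rotvec(st['tcp_rot']).as_matrix()) if start is None else start
    p=np.array(p,float);rv=R.from_matrix(R0.T@Rm).as_rotvec()
    if n is None: n=int(np.ceil(max(np.linalg.norm(p-p0)/step,np.rad2deg(np.linalg.norm(rv))/ang,1)))
    Rc=R0.copy();
    for i in range(n):
        dl=Rc.T@((p-p0)/n)
        d=np.round(dl/.25,3);r=np.round(rv/n/(np.pi/2),3)
        print('{"jaw":%s,"delta_pos":[%g,%g,%g],"rot":[%g,%g,%g]},'%(jaw,*d,*r))
        Rc=Rc@R.from_rotvec(rv/n).as_matrix()
    return p,Rm
E
python3 - <<'E'
from h import *
plan([.53,.08,.33],down(96),jaw=0)
E
```

```text
{"jaw":0,"delta_pos":[-0.155,0.177,-0.01],"rot":[-0,0,-0.022]},
{"jaw":0,"delta_pos":[-0.161,0.171,-0.01],"rot":[-0,0,-0.022]},
{"jaw":0,"delta_pos":[-0.167,0.166,-0.01],"rot":[-0,0,-0.022]},
{"jaw":0,"delta_pos":[-0.172,0.16,-0.01],"rot":[-0,0,-0.022]},
{"jaw":0,"delta_pos":[-0.178,0.154,-0.01],"rot":[-0,0,-0.022]},
{"jaw":0,"delta_pos":[-0.183,0.147,-0.01],"rot":[-0,0,-0.022]},
{"jaw":0,"delta_pos":[-0.188,0.141,-0.01],"rot":[-0,0,-0.022]},
{"jaw":0,"delta_pos":[-0.193,0.134,-0.01],"rot":[-0,0,-0.022]},
{"jaw":0,"delta_pos":[-0.198,0.127,-0.01],"rot":[-0,0,-0.022]},
{"jaw":0,"delta_pos":[-0.202,0.12,-0.01],"rot":[-0,0,-0.022]},
{"jaw":0,"delta_pos":[-0.206,0.113,-0.01],"rot":[-0,0,-0.022]},
```

drive_tool(
  moves=[
    {"jaw": 0, "delta_pos": [-0.155, 0.177, -0.01], "rot": [0, 0, -0.022]},
    {"jaw": 0, "delta_pos": [-0.161, 0.171, -0.01], "rot": [0, 0, -0.022]},
    {"jaw": 0, "delta_pos": [-0.167, 0.166, -0.01], "rot": [0, 0, -0.022]},
    {"jaw": 0, "delta_pos": [-0.172, 0.16, -0.01], "rot": [0, 0, -0.022]},
    {"jaw": 0, "delta_pos": [-0.178, 0.154, -0.01], "rot": [0, 0, -0.022]},
    {"jaw": 0, "delta_pos": [-0.183, 0.147, -0.01], "rot": [0, 0, -0.022]},
    {"jaw": 0, "delta_pos": [-0.188, 0.141, -0.01], "rot": [0, 0, -0.022]},
    {"jaw": 0, "delta_pos": [-0.193, 0.134, -0.01], "rot": [0, 0, -0.022]},
    {"jaw": 0, "delta_pos": [-0.198, 0.127, -0.01], "rot": [0, 0, -0.022]},
    {"jaw": 0, "delta_pos": [-0.202, 0.12, -0.01], "rot": [0, 0, -0.022]},
    {"jaw": 0, "delta_pos": [-0.206, 0.113, -0.01], "rot": [0, 0, -0.022]},
    {"jaw": 0, "delta_pos": [0, 0, 0], "rot": [0, 0, 0]},
  ],
)

```text
clock: 1.65
tool_pos: [0.5305, 0.0729, 0.3318]
tcp_rot: [2.12, 2.314, -0.001]
force: [0.7, -0.4, -0.3]
gripper_width: 0.996
```

Run:
```python
from h import *
np.set_printoptions(precision=4,suppress=True)
s=snap('wrist','w1.png');st=ctrl.get_state();print(st['joints'],st['tool_pos'],st['clock'],st['tcp_rot'])
np.savez('pics/screwview.npz',**{k:np.array(v) for k,v in s.items()})
plan([.45,-.23,.33],down(99),jaw=0)
```

```text
[-0.6577  0.1423  0.4798  1.8638 -0.0709  1.1524  1.5095] [0.5292 0.0764 0.3313] 1.7 [ 2.1168  2.3207 -0.0008]
{"jaw":0,"delta_pos":[-0.199,-0.071,0.001],"rot":[-0,0,-0.007]},
{"jaw":0,"delta_pos":[-0.198,-0.073,0.001],"rot":[-0,0,-0.007]},
{"jaw":0,"delta_pos":[-0.197,-0.076,0.001],"rot":[-0,0,-0.007]},
{"jaw":0,"delta_pos":[-0.196,-0.078,0.001],"rot":[-0,0,-0.007]},
{"jaw":0,"delta_pos":[-0.195,-0.08,0.001],"rot":[-0,0,-0.007]},
{"jaw":0,"delta_pos":[-0.194,-0.082,0.001],"rot":[-0,0,-0.007]},
```

View pics/w1.png

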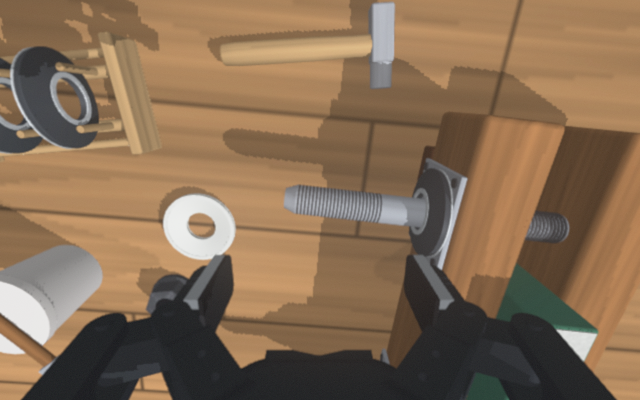

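The wrist view shows the bare screw from its tip at about (290,198) to the home disc at about (430,212). The disc's nose faces out along the screw. I'll zoom in to measure it.

Run:
```python
from h import *
s=load('wrist');crop(s,'c5.png',275,150,200,120,4)
```

```text
(no output)
```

View pics/c5.png

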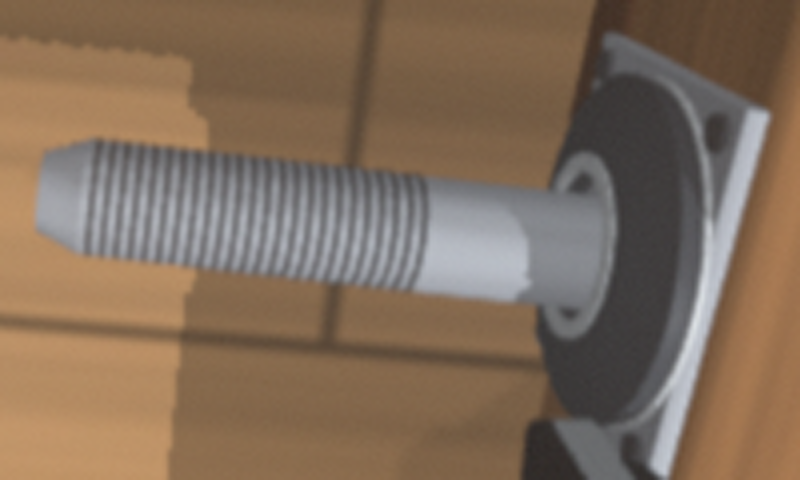

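drive_tool(
  moves=[
    {"jaw": 0, "delta_pos": [-0.198, -0.071, 0.001], "rot": [0, 0, -0.007]},
    {"jaw": 0, "delta_pos": [-0.198, -0.073, 0.001], "rot": [0, 0, -0.007]},
    {"jaw": 0, "delta_pos": [-0.197, -0.076, 0.001], "rot": [0, 0, -0.007]},
    {"jaw": 0, "delta_pos": [-0.196, -0.078, 0.001], "rot": [0, 0, -0.007]},
    {"jaw": 0, "delta_pos": [-0.195, -0.08, 0.001], "rot": [0, 0, -0.007]},
    {"jaw": 0, "delta_pos": [-0.194, -0.082, 0.001], "rot": [0, 0, -0.007]},
    {"jaw": 0, "delta_pos": [0, 0, 0], "rot": [0, 0, 0]},
  ],
)

```text
clock: 2.58
tool_pos: [0.4494, -0.2304, 0.3299]
tcp_rot: [2.04, 2.389, -0.001]
force: [0.3, 0.4, -0.3]
gripper_width: 1.001
```

Run:
```python
from h import *
np.set_printoptions(precision=4,suppress=True)
s=snap('wrist','w2.png');st=ctrl.get_state();print(st['joints'],st['tool_pos'],st['clock'],st['tcp_rot'])
np.savez('pics/rackview.npz',**{k:np.array(v) for k,v in s.items()})
```

```text
[-0.3128  0.0823  0.7424  1.9397 -0.0619  1.1426  2.1862] [ 0.4507 -0.2275  0.3297] 2.625 [-2.0343 -2.3929 -0.0009]
```

View pics/w2.png

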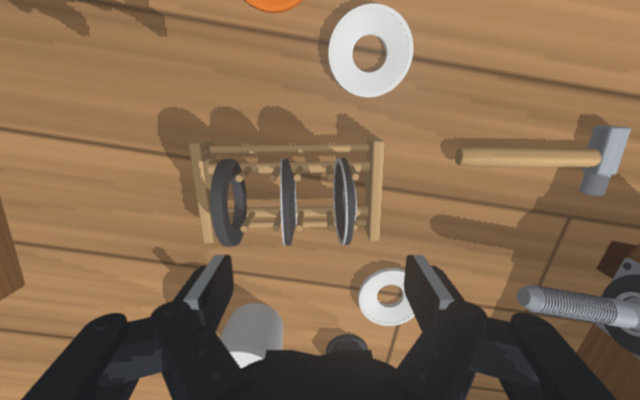

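This view shows the rack from above: flat ring at (228,202), coned discs at (288,202) and (345,202). I'll zoom to confirm which way each one faces.

Run:
```python
from h import *
s=load('wrist');crop(s,'c6.png',185,130,205,125,3.9)
```

```text
(no output)
```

View pics/c6.png

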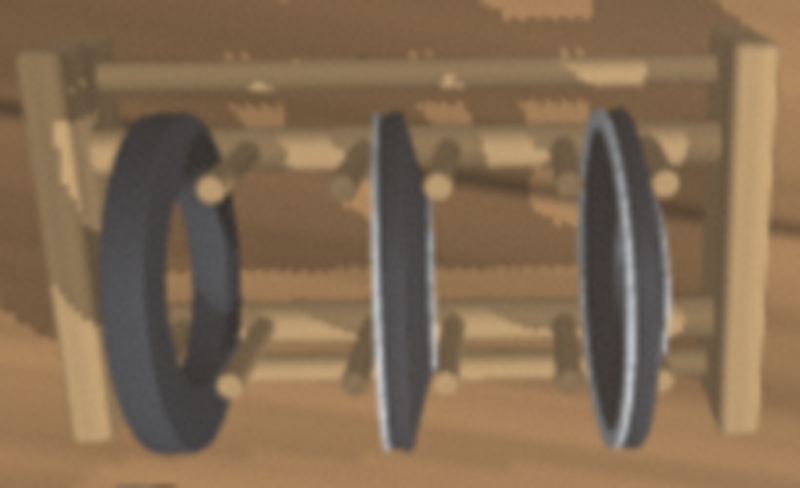

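Run:
```python
from h import *
np.set_printoptions(precision=4,suppress=True)
d=np.load('pics/screwview.npz');s={k:d[k] for k in d.files}
P=lambda u,v,z:onplane(s,275+u/4,150+v/4,z)
tip,a,b,c,n=P(41,193,.092),P(92,198,.092),P(424,234,.092),P(540,245,.092),P(578,245,.0875)
print('tip',tip,a,b,c,'nose',n); 
ax=c-a;print('axis ang',np.rad2deg(np.arctan2(ax[1],ax[0])),'tip-nose',np.linalg.norm(n-tip))
d=np.load('pics/rackview.npz');r={k:d[k] for k in d.files}
Q=lambda u,v,z:onplane(r,185+u/3.9,130+v/3.9,z)
for nme,e1,e2,top in [('far',(600,108),(617,447),(635,285)),('mid',(378,112),(388,448),(377,280))]:
    p1,p2=Q(*e1,.077),Q(*e2,.077);t=Q(*top,.127)
    print(nme,'rim ends',p1,p2,'mid',(p1+p2)/2,'diam',np.linalg.norm(p1-p2),'rimtop',t,'axis ang',np.rad2deg(np.arctan2(*(p1-p2)[:2]))) 
# rack rails / end boards: top edges of end boards, dowel tops z=.083
D=[Q(u,v,.083) for u,v in [(210,188),(437,187),(665,185),(230,385),(447,381),(665,380)]]
for q in D:print('dowel',q)
for q in (D[2]-D[0],D[5]-D[3]):print('rack ang',np.rad2deg(np.arctan2(q[1],q[0])))
# same screw seen here
print('tip here',onplane(r,523,297,.092))
```

```text
tip [0.5546 0.0375 0.092 ] [0.5548 0.0515 0.092 ] [0.5572 0.1436 0.092 ] [0.5575 0.176  0.092 ] nose [0.5581 0.1882 0.0875]
axis ang 88.7636581676978 tip-nose 0.15085641452445062
far rim ends [ 0.4244 -0.2123  0.077 ] [ 0.5269 -0.1884  0.077 ] mid [ 0.4757 -0.2004  0.077 ] diam 0.1053021373427659 rimtop [ 0.4582 -0.2006  0.127 ] axis ang -103.09682458855882
mid rim ends [ 0.4353 -0.2735  0.077 ] [ 0.5384 -0.258   0.077 ] mid [ 0.4868 -0.2658  0.077 ] diam 0.10429595827535919 rimtop [ 0.467 -0.264  0.127] axis ang -98.54942982232542
dowel [ 0.4629 -0.317   0.083 ]
dowel [ 0.4525 -0.2541  0.083 ]
dowel [ 0.4419 -0.191   0.083 ]
dowel [ 0.5221 -0.3066  0.083 ]
dowel [ 0.5107 -0.2432  0.083 ]
dowel [ 0.5002 -0.1794  0.083 ]
rack ang 99.44850983756109
rack ang 99.78798443556504
tip here [0.5542 0.0369 0.092 ]
```

Measured so far:
- The screw axis lies at 88.8°, with its tip at (0.5545,0.037) and the plate at y≈0.203.
- The rack axis lies at 99.6°, with disc centres near (0.472,-0.195) and (0.483,-0.259).
- Both rack discs have their rim at -y and their nose at +y. The far one goes on first, unflipped. The middle one is turned by 180°.

The wall slopes 15°, so I'll grip it with the tool tilted 15°.

Run:
```python
from h import *
np.set_printoptions(precision=4,suppress=True)
Rg=down(99.6,15);gp=np.array([.4725,-.1955,.117]);t=gp-.054*Rg[:,2]
print(Rg,t)
st=plan(t-.07*Rg[:,2],Rg,jaw=.6);print();plan(t,Rg,start=st,jaw=.6)
```

```text
[[-0.1611  0.986  -0.0432]
 [ 0.9524  0.1668  0.2552]
 [ 0.2588  0.     -0.9659]] [ 0.4748 -0.2093  0.1692]
{"jaw":0.6,"delta_pos":[-0.008,0.054,0.186],"rot":[0,0.083,-0.002]},
{"jaw":0.6,"delta_pos":[-0.032,0.054,0.183],"rot":[0,0.083,-0.002]},

{"jaw":0.6,"delta_pos":[0,-0,0.14],"rot":[0,0,0]},
{"jaw":0.6,"delta_pos":[0,-0,0.14],"rot":[0,0,0]},
```

drive_tool(
  moves=[
    {"jaw": 0.6, "delta_pos": [-0.008, 0.054, 0.186], "rot": [0, 0.083, -0.002]},
    {"jaw": 0.6, "delta_pos": [-0.032, 0.054, 0.183], "rot": [0, 0.083, -0.002]},
    {"jaw": 0.6, "delta_pos": [0, 0, 0], "rot": [0, 0, 0]},
    {"jaw": 0.6, "delta_pos": [0, 0, 0], "rot": [0, 0, 0]},
  ],
  grip_force=60,
)

```text
clock: 3.12
tool_pos: [0.4794, -0.225, 0.2375]
tcp_rot: [-1.886, -2.245, -0.248]
force: [-0.5, 0.3, -0.2]
gripper_width: 0.399
```

Run:
```python
from h import *
np.set_printoptions(precision=4,suppress=True)
s=snap('wrist','w3.png');s=snap('scene');crop(s,'s3.png',180,150,200,130,4)
st=ctrl.get_state();print(st['joints'],st['tool_pos'],st['gripper_width'],st['clock'])
Rg=down(99.6,15);gp=np.array([.4725,-.1955,.117]);t=gp-.054*Rg[:,2]
plan(t,Rg,jaw=.6)
```

```text
[-0.137   0.374   0.7206  1.8904 -0.4742  1.1896  2.5429] [ 0.4799 -0.2258  0.2399] 0.39974456444042844 3.225
{"jaw":0.6,"delta_pos":[-0.003,-0.005,0.145],"rot":[0.001,0.001,0.002]},
{"jaw":0.6,"delta_pos":[-0.003,-0.005,0.145],"rot":[0.001,0.001,0.002]},
```

View pics/w3.png

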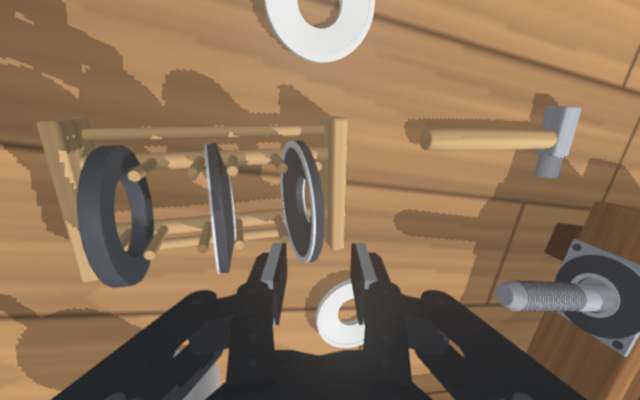

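View pics/s3.png

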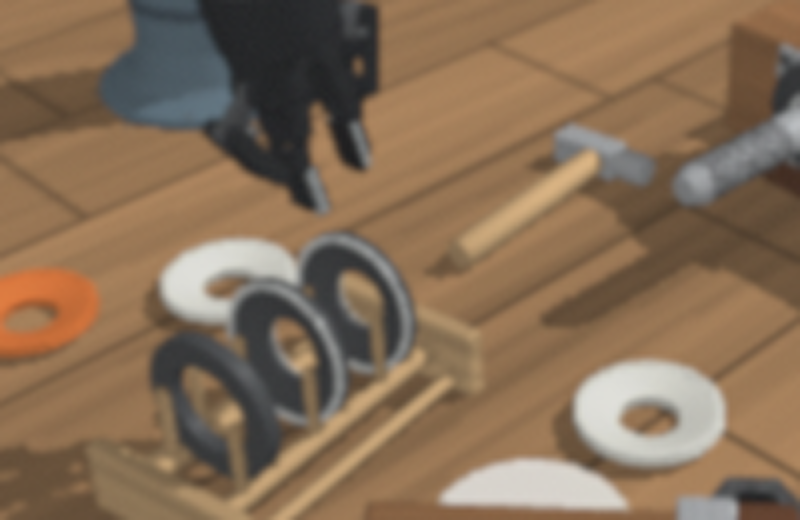

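The jaws are about 34 mm apart and in line with the far disc, which spans (300,145)–(310,260) in the wrist view. I'll descend and grip.

drive_tool(
  moves=[
    {"jaw": 0.6, "delta_pos": [-0.003, -0.005, 0.145], "rot": [0.001, 0.001, 0.002]},
    {"jaw": 0.6, "delta_pos": [-0.003, -0.005, 0.145], "rot": [0.001, 0.001, 0.002]},
    {"jaw": 0.6, "delta_pos": [0, 0, 0], "rot": [0, 0, 0]},
    {"jaw": 0.6, "delta_pos": [0, 0, 0], "rot": [0, 0, 0]},
  ],
)

```text
clock: 3.72
tool_pos: [0.4748, -0.2105, 0.1695]
tcp_rot: [-1.894, -2.238, -0.251]
force: [0.8, -0.4, 0.3]
gripper_width: 0.396
```

Run:
```python
from h import *
np.set_printoptions(precision=4,suppress=True)
s=snap('wrist');crop(s,'w4.png',150,60,300,240,2.6);s=snap('scene');crop(s,'s4.png',200,150,130,110,6)
st=ctrl.get_state();print(st['tool_pos'],st['force'])
```

```text
[ 0.4748 -0.211   0.1692] [-0.1463  1.1687 -0.0455]
```

View pics/w4.png

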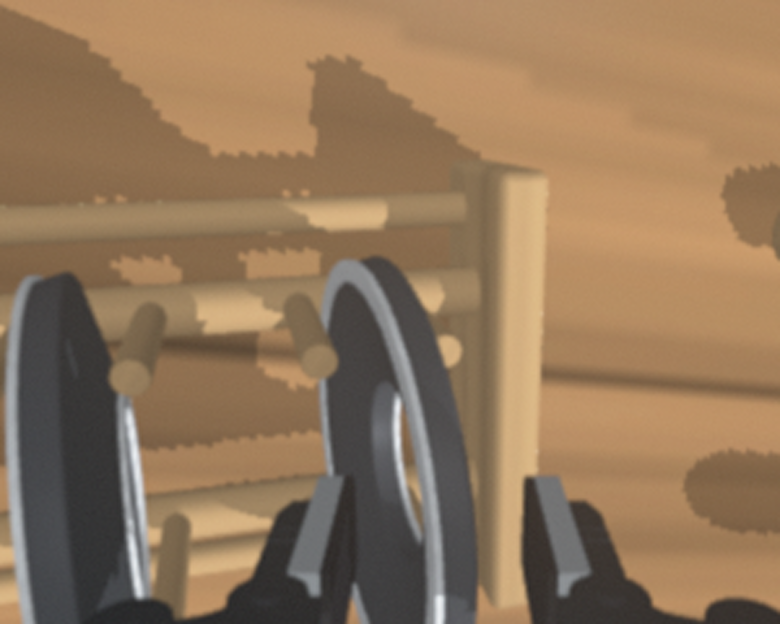

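View pics/s4.png

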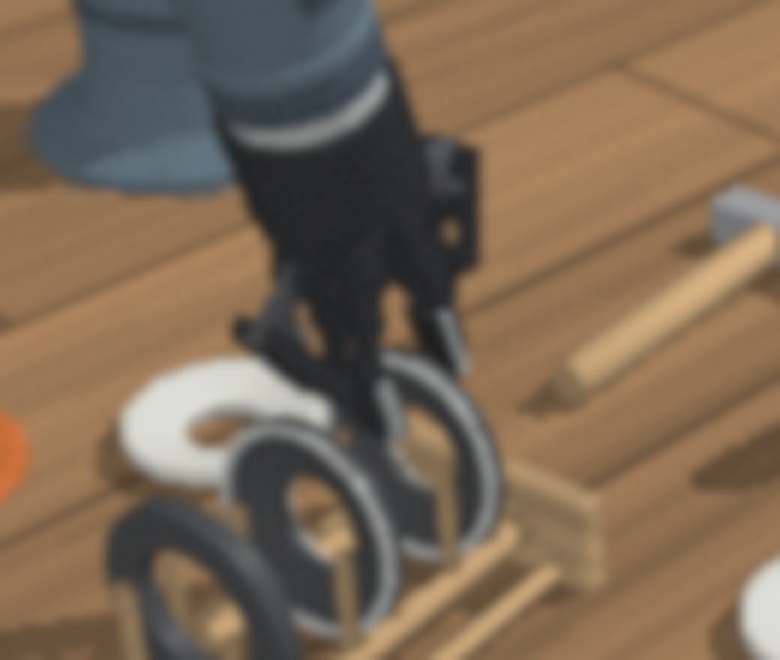

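The disc's wall is between the pads, so I'll close.

drive_tool(
  moves=[
    {"jaw": 0.75, "delta_pos": [0, 0, 0], "rot": [0, 0, 0]},
    {"jaw": 0.85, "delta_pos": [0, 0, 0], "rot": [0, 0, 0]},
    {"jaw": 1, "delta_pos": [0, 0, 0], "rot": [0, 0, 0]},
    {"jaw": 1, "delta_pos": [0, 0, 0], "rot": [0, 0, 0]},
    {"jaw": 1, "delta_pos": [0, 0, 0], "rot": [0, 0, 0]},
  ],
  grip_force=60,
)

```text
clock: 4.45
tool_pos: [0.4738, -0.2109, 0.1672]
tcp_rot: [-1.894, -2.235, -0.247]
force: [0.4, -2.4, 5.1]
gripper_width: 0.084
```

Run:
```python
from h import *
np.set_printoptions(precision=4,suppress=True)
s=snap('wrist');crop(s,'w5.png',150,60,300,240,2.6);s=snap('scene');crop(s,'s5.png',200,150,130,110,6)
st=ctrl.get_state();print(st['tool_pos'],st['force'],st['gripper_width'],st['wrist_torque'],st['tcp_rot'])
```

```text
[ 0.4738 -0.211   0.1672] [ 0.6711 -2.4392  5.6122] 0.078739847503383 [-0.4575  0.1079  0.0772] [-1.8943 -2.2347 -0.2468]
```

View pics/w5.png

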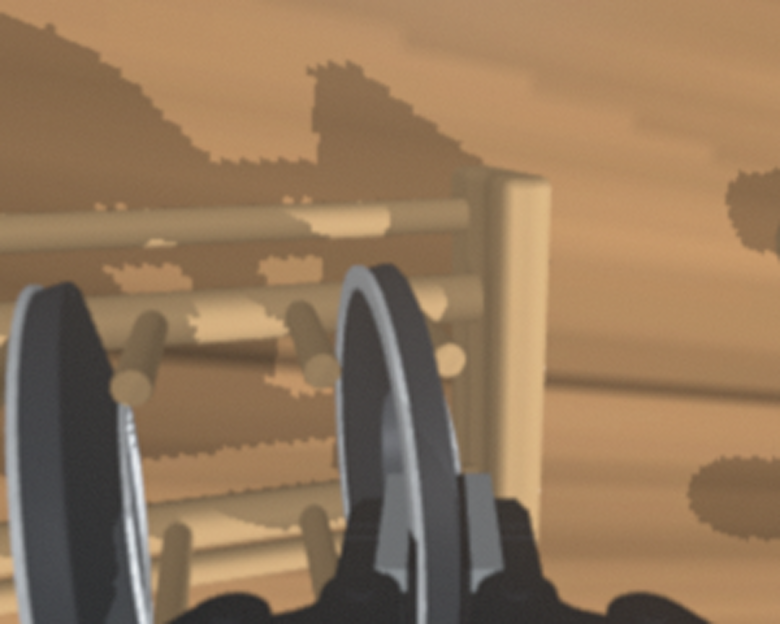

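Run:
```python
from h import *
np.set_printoptions(precision=4,suppress=True)
st=ctrl.get_state();p=np.array(st['tool_pos']);Rm=R.from_rotvec(st['tcp_rot']).as_matrix()
off=Rm.T@(np.array([.4725,-.195,.077])-p);print('disc in tool',off)
np.save('off2.npy',off)
s1=plan(p+[0,0,.09],Rm,jaw=1);print()
Rp=down(88.8,15)
tgt=np.array([.5542,-.010,.130]); s2=plan(tgt-Rp@off,Rp,start=s1,jaw=1);print(s2[0])
```

```text
disc in tool [-0.008   0.0016  0.0912]
{"jaw":1,"delta_pos":[0.047,-0,-0.174],"rot":[0,0,0]},
{"jaw":1,"delta_pos":[0.047,-0,-0.174],"rot":[0,0,0]},

{"jaw":1,"delta_pos":[0.154,0.108,0.079],"rot":[-0.008,-0,0.028]},
{"jaw":1,"delta_pos":[0.159,0.1,0.081],"rot":[-0.008,-0,0.028]},
{"jaw":1,"delta_pos":[0.163,0.092,0.082],"rot":[-0.008,-0,0.028]},
{"jaw":1,"delta_pos":[0.167,0.083,0.083],"rot":[-0.008,-0,0.028]},
[ 0.5523 -0.0259  0.2202]
```

drive_tool(
  moves=[
    {"jaw": 1, "delta_pos": [0.024, 0, -0.087], "rot": [0, 0, 0]},
    {"jaw": 1, "delta_pos": [0.035, 0, -0.13], "rot": [0, 0, 0]},
    {"jaw": 1, "delta_pos": [0.035, 0, -0.13], "rot": [0, 0, 0]},
    {"jaw": 1, "delta_pos": [0, 0, 0], "rot": [0, 0, 0]},
    {"jaw": 1, "delta_pos": [0.154, 0.108, 0.079], "rot": [-0.008, 0, 0.028]},
    {"jaw": 1, "delta_pos": [0.159, 0.1, 0.081], "rot": [-0.008, 0, 0.028]},
    {"jaw": 1, "delta_pos": [0.163, 0.092, 0.082], "rot": [-0.008, 0, 0.028]},
    {"jaw": 1, "delta_pos": [0.167, 0.083, 0.083], "rot": [-0.008, 0, 0.028]},
    {"jaw": 1, "delta_pos": [0, 0, 0], "rot": [0, 0, 0]},
    {"jaw": 1, "delta_pos": [0, 0, 0], "rot": [0, 0, 0]},
  ],
)

```text
clock: 5.8
tool_pos: [0.5501, -0.0245, 0.2175]
tcp_rot: [-2.097, -2.062, -0.271]
force: [-0.1, -0.8, -3.0]
gripper_width: 0.085
```

Run:
```python
from h import *
np.set_printoptions(precision=4,suppress=True)
w=snap('wrist','w6.png');s=snap('scene');d=snap('side')
crop(s,'s6.png',270,130,160,110,5);crop(d,'d6.png',250,120,130,130,4.6)
st=ctrl.get_state();print(st['tool_pos'],st['force'],st['gripper_width'],st['joints'],st['clock'])
Rm=R.from_rotvec(st['tcp_rot']).as_matrix();print(Rm); print('pred disc',st['tool_pos']+Rm@np.load('off2.npy'))
```

```text
[ 0.551  -0.0267  0.219 ] [ 0.3717 -0.2365 -3.3606] 0.08116718404053054 [-0.4516  0.3677  0.646   1.9287 -0.5639  1.035   2.0388] 5.95
[[ 0.0205  0.9998  0.0028]
 [ 0.9655 -0.0205  0.2596]
 [ 0.2596 -0.0026 -0.9657]]
pred disc [ 0.5527 -0.0107  0.1288]
```

View pics/w6.png

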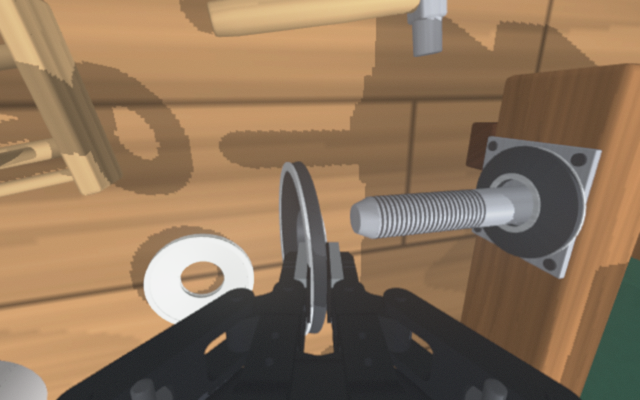

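View pics/s6.png

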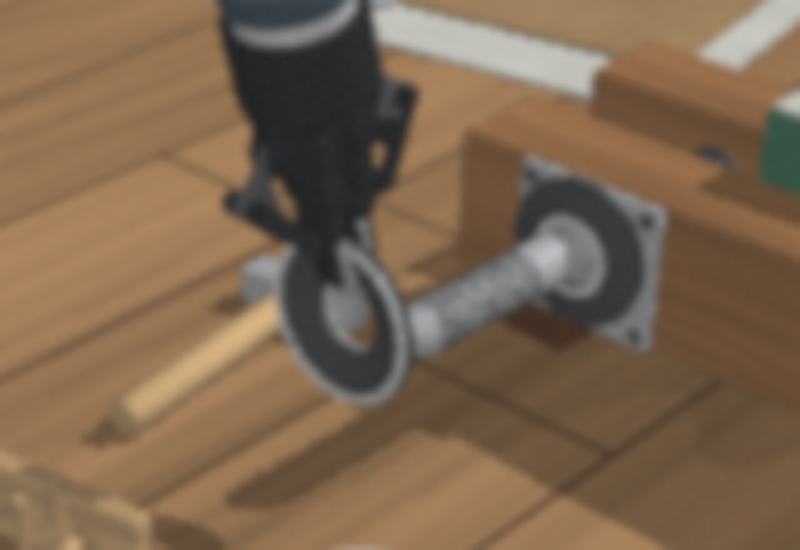

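View pics/d6.png

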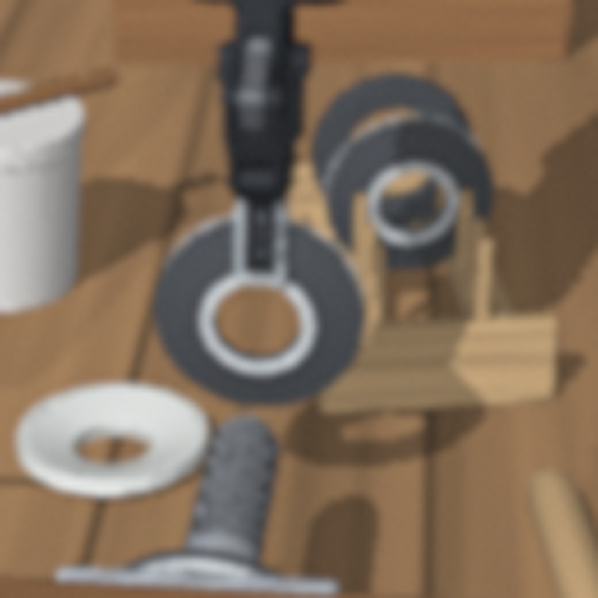

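Run:
```python
from h import *
np.set_printoptions(precision=4,suppress=True)
s=load('scene');d=load('side');w=load('wrist')
c=np.array([.5527,-.0107,.1288]);ax=np.array([np.cos(np.deg2rad(88.8)),np.sin(np.deg2rad(88.8)),0])
print('side nose',onpl(d,306.3,190.4,c+.0075*ax,ax),'exp',c+.0075*ax)
print('scene rim',onpl(s,339,194.4,c-.0075*ax,ax),'exp',c-.0075*ax)
# screw tip / axis in side view vs. model
print('tip proj side',proj(d,[.5545,.0375,.092]),proj(d,[.5545,.0375,.108]),'scene',proj(s,[.5545,.0375,.092]),'wrist',proj(w,[.5545,.0375,.092]),proj(w,[.558,.18,.092]))
crop(w,'w6c.png',260,140,180,120,4.4)
```

```text
side nose [ 0.5504 -0.0032  0.1248] exp [ 0.5529 -0.0032  0.1288]
scene rim [ 0.5597 -0.0183  0.1263] exp [ 0.5525 -0.0182  0.1288]
tip proj side [302.9539 213.4352] [302.8853 206.8032] scene [350.6061 196.7587] wrist [355.2173 219.6939] [509.2435 205.0618]
```

View pics/w6c.png

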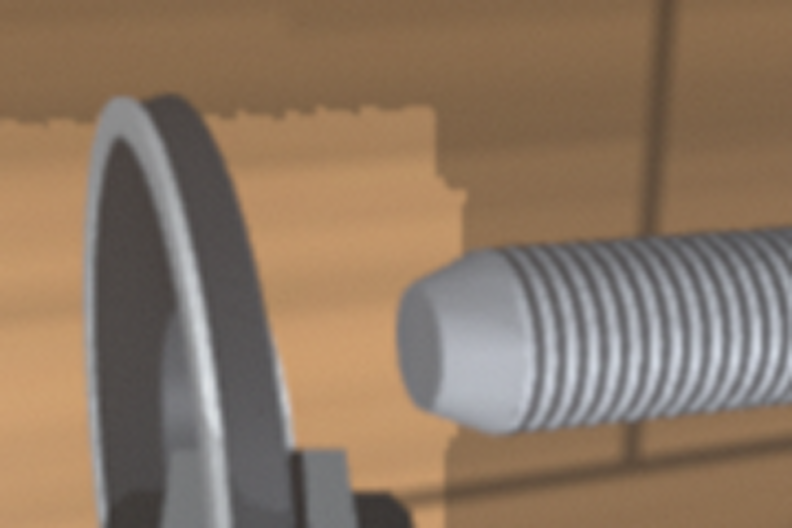

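Run:
```python
from h import *
np.set_printoptions(precision=4,suppress=True)
w=load('wrist');d=load('side');s=load('scene')
for (u,v),yo in [((125,95),-.0182),((165,93),-.011)]:
    o,r=ray(w,260+u/4.4,140+v/4.4)
    q=np.array([r[0],r[2]]);q/=np.linalg.norm(q);n=np.array([-q[1],q[0]])
    if n[0]<0:n=-n
    # centre c: n.(c-o)=.05 ; z=.1288
    for z in (.1288,.126): print('cx',o[0]+(.05-n[1]*(z-o[2]))/n[0], n)
crop(d,'d6b.png',275,160,60,70,8);crop(s,'s6b.png',315,165,90,60,8)
```

```text
cx 0.5511799075105922 [0.9821 0.1883]
cx 0.5517167098931978 [0.9821 0.1883]
cx 0.5512616858863039 [0.982  0.1888]
cx 0.551799866270989 [0.982  0.1888]
```

View pics/d6b.png

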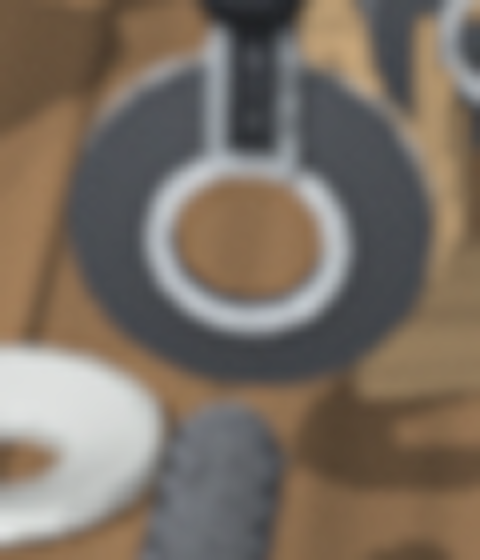

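View pics/s6b.png

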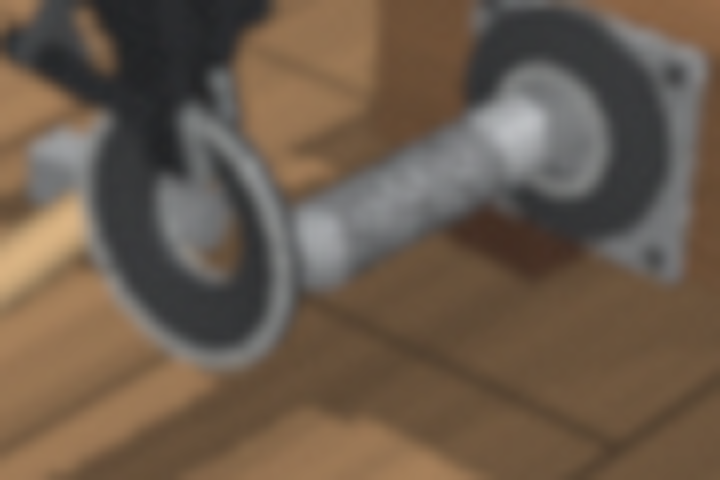

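Run:
```python
from h import *
np.set_printoptions(precision=4,suppress=True)
d=load('side')
print(proj(d,[.551,-.0182,.1258]),proj(d,[.551,-.0032,.1258]))
st=ctrl.get_state();p=np.array(st['tool_pos']);Rm=R.from_rotvec(st['tcp_rot']).as_matrix()
off=Rm.T@(np.array([.551,-.0107,.1258])-p);np.save('off2.npy',off);print(off)
Rp=down(88.8,15)
L=lambda D:np.array([.5546+.0212*(.203-D-.0375),.203-D,.092])
s=plan(L(.195)-Rp@off,Rp,jaw=1);print(s[0],L(.195))
```

```text
[306.5398 186.6834] [306.0141 189.9704]
[-0.0088 -0.0001  0.0942]
{"jaw":1,"delta_pos":[0.038,0.01,0.15],"rot":[-0.002,-0.001,-0]},
[ 0.5537 -0.0079  0.1852] [0.554 0.008 0.092]
```

The disc is square in the grip, with its centre at about (0.551,-0.011,0.126). Now I'll bring it in line with the screw.

drive_tool(
  moves=[
    {"jaw": 1, "delta_pos": [0.038, 0.01, 0.15], "rot": [-0.002, -0.001, 0]},
    {"jaw": 1, "delta_pos": [0, 0, 0], "rot": [0, 0, 0]},
    {"jaw": 1, "delta_pos": [0, 0, 0], "rot": [0, 0, 0]},
  ],
)

```text
clock: 6.32
tool_pos: [0.5547, -0.0075, 0.1864]
tcp_rot: [-2.105, -2.063, -0.279]
force: [0.7, 0.1, -3.2]
gripper_width: 0.086
```

Run:
```python
from h import *
np.set_printoptions(precision=4,suppress=True)
w=snap('wrist');s=snap('scene');d=snap('side')
crop(d,'d7.png',270,160,80,80,7);crop(s,'s7.png',315,165,90,60,8)
off=np.load('off2.npy')
st=ctrl.get_state();p=np.array(st['tool_pos']);Rm=R.from_rotvec(st['tcp_rot']).as_matrix();print(p,p+Rm@off,Rm[:,0])
c=p+Rm@off
print('proj nose side',proj(d,c+[0,.0075,0]),'rim scene',proj(s,c-[0,.0075,0]),'tip side',proj(d,[.5546,.0375,.092]))
L=lambda D:np.array([.5546+.0212*(.203-D-.0375),.203-D,.092])
Rp=down(88.8,15)
plan(L(.130)-Rp@off,Rp,jaw=1,n=3)
```

```text
[ 0.5555 -0.0075  0.1872] [0.5561 0.0084 0.094 ] [0.0186 0.9658 0.2585]
proj nose side [303.0107 207.3677] rim scene [342.4921 201.3122] tip side [302.906  213.4337]
{"jaw":1,"delta_pos":[0.082,-0.002,0.025],"rot":[0.001,0,0]},
{"jaw":1,"delta_pos":[0.082,-0.002,0.025],"rot":[0.001,0,0]},
{"jaw":1,"delta_pos":[0.082,-0.002,0.025],"rot":[0.001,0,0]},
```

View pics/d7.png

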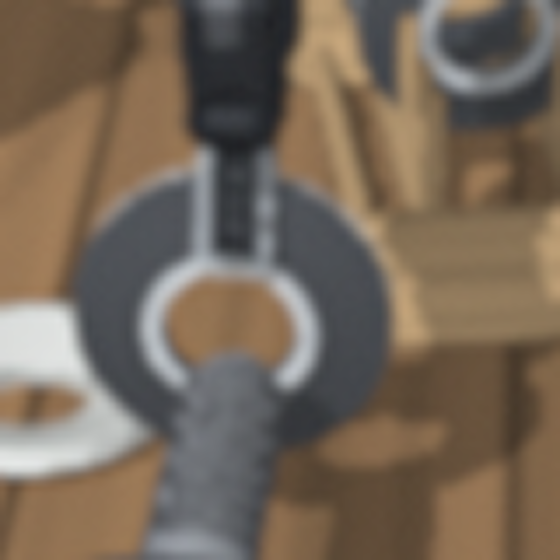

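View pics/s7.png

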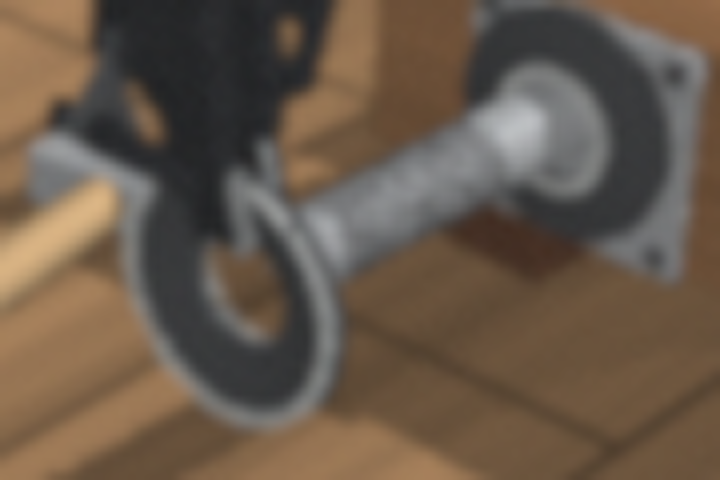

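The nose bore centre is at (302.6,206.9) in the side view, against a prediction of (303.0,207.4), so it's in line. I'll slide it on.

drive_tool(
  moves=[
    {"jaw": 1, "delta_pos": [0.06, -0.006, 0.025], "rot": [0.001, 0, 0]},
    {"jaw": 1, "delta_pos": [0.06, 0, 0.016], "rot": [0.001, 0, 0]},
    {"jaw": 1, "delta_pos": [0.06, 0, 0.016], "rot": [0.001, 0, 0]},
    {"jaw": 1, "delta_pos": [0.06, 0, 0.016], "rot": [0, 0, 0]},
    {"jaw": 1, "delta_pos": [0, 0, 0], "rot": [0, 0, 0]},
  ],
)

```text
clock: 7.1
tool_pos: [0.5541, 0.0596, 0.1837]
tcp_rot: [-2.094, -2.067, -0.274]
force: [-0.3, -0.8, -3.8]
gripper_width: 0.079
```

Run:
```python
from h import *
np.set_printoptions(precision=4,suppress=True)
w=snap('wrist','w8.png');s=snap('scene');d=snap('side')
crop(d,'d8.png',270,160,80,80,7);crop(s,'s8.png',315,165,90,60,8)
off=np.load('off2.npy')
st=ctrl.get_state();p=np.array(st['tool_pos']);Rm=R.from_rotvec(st['tcp_rot']).as_matrix();print(p,p+Rm@off,Rm[:,0],st['force'],st['wrist_torque'])
L=lambda D:np.array([.5546+.0212*(.203-D-.0375),.203-D,.092])
print(L(.13))
Rp=down(88.8,15)
plan(L(.06)-Rp@off,Rp,jaw=1,n=4)
```

```text
[0.5543 0.056  0.1837] [0.5543 0.0718 0.0905] [0.018 0.966 0.258] [ 0.2375  0.4754 -2.6195] [-0.4873  0.015   0.0148]
[0.5554 0.073  0.092 ]
{"jaw":1,"delta_pos":[0.069,0.001,0.017],"rot":[-0.001,0,0]},
{"jaw":1,"delta_pos":[0.069,0.001,0.017],"rot":[-0.001,0,0]},
{"jaw":1,"delta_pos":[0.069,0.001,0.017],"rot":[-0.001,0,0]},
{"jaw":1,"delta_pos":[0.069,0.001,0.017],"rot":[-0.001,0,0]},
```

View pics/w8.png

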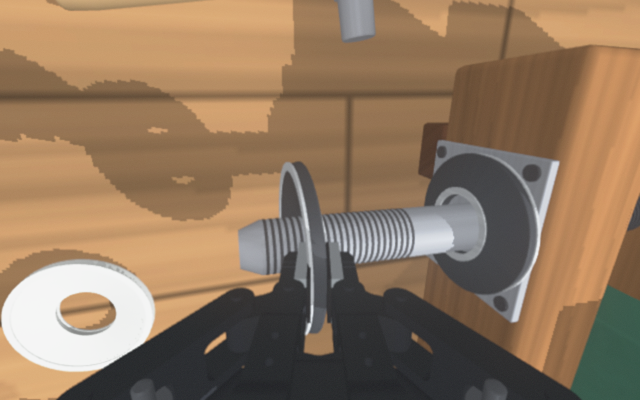

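View pics/s8.png

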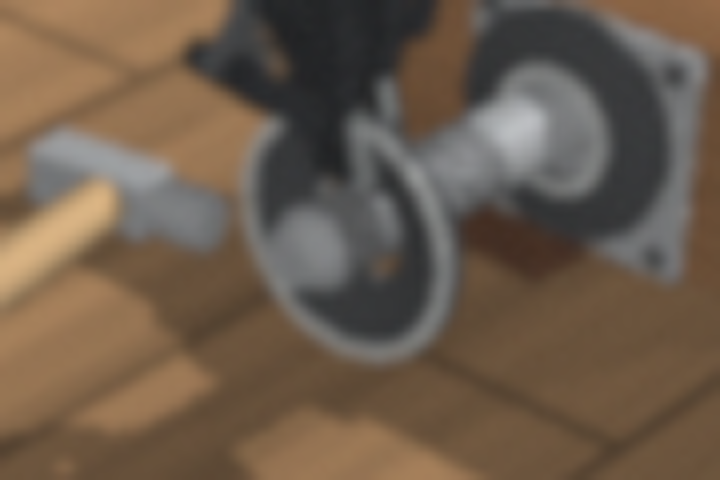

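drive_tool(
  moves=[
    {"jaw": 1, "delta_pos": [0.065, 0.001, 0.017], "rot": [0, 0, 0]},
    {"jaw": 1, "delta_pos": [0.065, 0.001, 0.017], "rot": [0, 0, 0]},
    {"jaw": 1, "delta_pos": [0.065, 0.001, 0.017], "rot": [0, 0, 0]},
    {"jaw": 1, "delta_pos": [0.065, 0.001, 0.017], "rot": [0, 0, 0]},
    {"jaw": 1, "delta_pos": [0, 0, 0], "rot": [0, 0, 0]},
  ],
)

```text
clock: 7.88
tool_pos: [0.5561, 0.127, 0.1841]
tcp_rot: [-2.094, -2.067, -0.274]
force: [-0.2, -0.3, -3.9]
gripper_width: 0.085
```

Run:
```python
from h import *
np.set_printoptions(precision=4,suppress=True)
w=snap('wrist','w9.png')
off=np.load('off2.npy')
st=ctrl.get_state();p=np.array(st['tool_pos']);Rm=R.from_rotvec(st['tcp_rot']).as_matrix();print(p,p+Rm@off,Rm[:,0],st['force'],st['wrist_torque'])
```

```text
[0.5563 0.1251 0.1841] [0.5562 0.141  0.0908] [0.0149 0.9658 0.2588] [-0.2442  0.3467 -2.6111] [-0.4956  0.0626 -0.0007]
```

View pics/w9.png

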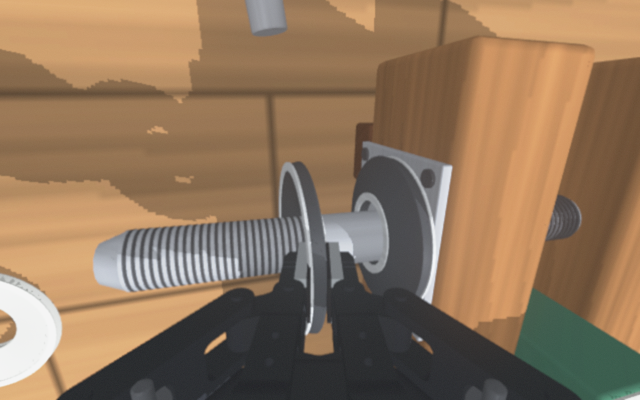

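drive_tool(
  moves=[
    {"jaw": 0.85, "delta_pos": [0, 0, 0], "rot": [0, 0, 0]},
    {"jaw": 0.7, "delta_pos": [0, 0, 0], "rot": [0, 0, 0]},
    {"jaw": 0.68, "delta_pos": [0, 0, 0], "rot": [0, 0, 0]},
    {"jaw": 0.68, "delta_pos": [0, 0, -0.08], "rot": [0, 0, 0]},
    {"jaw": 0.68, "delta_pos": [0, 0, -0.16], "rot": [0, 0, 0]},
    {"jaw": 0.68, "delta_pos": [0, 0, -0.16], "rot": [0, 0, 0]},
    {"jaw": 0.68, "delta_pos": [0, 0, 0], "rot": [0, 0, 0]},
  ],
)

```text
clock: 8.8
tool_pos: [0.5592, 0.0958, 0.2862]
tcp_rot: [-2.105, -2.064, -0.287]
force: [1.0, -0.1, -0.2]
gripper_width: 0.323
```

Run:
```python
from h import *
np.set_printoptions(precision=4,suppress=True)
w=snap('wrist','w10.png');s=snap('scene');crop(s,'s10.png',320,140,100,80,7)
st=ctrl.get_state();print(st['tool_pos'],st['gripper_width'],st['force'])
```

```text
[0.5566 0.0975 0.2821] 0.32251260069869253 [-0.0305  0.4167  0.5681]
```

View pics/w10.png

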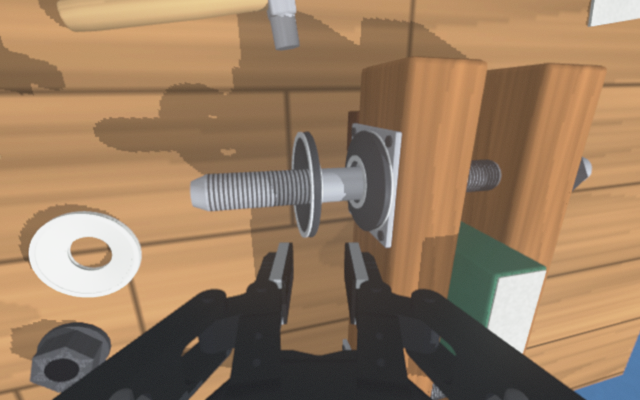

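View pics/s10.png

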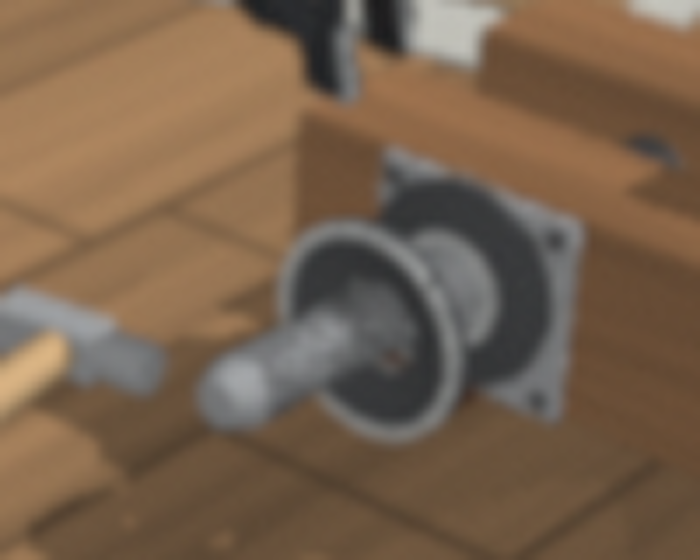

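Disc 2 hangs square on the screw with its nose towards the press. Next is the middle disc, gripped half a turn round.

Run:
```python
from h import *
np.set_printoptions(precision=4,suppress=True)
Rg=down(-80.4,-15);gp=np.array([.4845,-.2598,.1175]);t=gp-.054*Rg[:,2]
s1=plan([.50,-.08,.29],down(4),jaw=.6);print()
s2=plan(t-.075*Rg[:,2],Rg,start=s1,jaw=.6);print(t,s2[0])
```

```text
{"jaw":0.6,"delta_pos":[-0.068,-0.021,-0.022],"rot":[-0.012,-0.014,0.094]},
{"jaw":0.6,"delta_pos":[-0.071,-0.011,-0.02],"rot":[-0.012,-0.014,0.094]},
{"jaw":0.6,"delta_pos":[-0.072,0,-0.019],"rot":[-0.012,-0.014,0.094]},
{"jaw":0.6,"delta_pos":[-0.072,0.011,-0.017],"rot":[-0.012,-0.014,0.094]},
{"jaw":0.6,"delta_pos":[-0.07,0.022,-0.016],"rot":[-0.012,-0.014,0.094]},
{"jaw":0.6,"delta_pos":[-0.066,0.032,-0.014],"rot":[-0.012,-0.014,0.094]},
{"jaw":0.6,"delta_pos":[-0.061,0.042,-0.012],"rot":[-0.012,-0.014,0.094]},
{"jaw":0.6,"delta_pos":[-0.054,0.051,-0.009],"rot":[-0.012,-0.014,0.094]},
{"jaw":0.6,"delta_pos":[-0.046,0.058,-0.007],"rot":[-0.012,-0.014,0.094]},
{"jaw":0.6,"delta_pos":[-0.037,0.064,-0.005],"rot":[-0.012,-0.014,0.094]},

{"jaw":0.6,"delta_pos":[-0.011,0.094,0.021],"rot":[0.014,-0.015,0.104]},
{"jaw":0.6,"delta_pos":[0.005,0.095,0.019],"rot":[0.014,-0.015,0.104]},
{"jaw":0.6,"delta_pos":[0.021,0.093,0.017],"rot":[0.014,-0.015,0.104]},
{"jaw":0.6,"delta_pos":[0.036,0.089,0.014],"rot":[0.014,-0.015,0.104]},
{"jaw":0.6,"delta_pos":[0.05,0.082,0.012],"rot":[0.014,-0.015,0.104]},
{"jaw":0.6,"delta_pos":[0.063,0.073,0.009],"rot":[0.014,-0.015,0.104]},
{"jaw":0.6,"delta_pos":[0.074,0.062,0.005],"rot":[0.014,-0.015,0.104]},
{"jaw":0.6,"delta_pos":[0.083,0.049,0.002],"rot":[0.014,-0.015,0.104]},
{"jaw":0.6,"delta_pos":[0.09,0.035,-0.001],"rot":[0.014,-0.015,0.104]},
[ 0.4868 -0.2736  0.1697] [ 0.4901 -0.2927  0.2421]
```

drive_tool(
  moves=[
    {"jaw": 0.6, "delta_pos": [-0.068, -0.021, -0.022], "rot": [-0.012, -0.014, 0.094]},
    {"jaw": 0.6, "delta_pos": [-0.071, -0.011, -0.02], "rot": [-0.012, -0.014, 0.094]},
    {"jaw": 0.6, "delta_pos": [-0.072, 0, -0.019], "rot": [-0.012, -0.014, 0.094]},
    {"jaw": 0.6, "delta_pos": [-0.072, 0.011, -0.017], "rot": [-0.012, -0.014, 0.094]},
    {"jaw": 0.6, "delta_pos": [-0.07, 0.022, -0.016], "rot": [-0.012, -0.014, 0.094]},
    {"jaw": 0.6, "delta_pos": [-0.066, 0.032, -0.014], "rot": [-0.012, -0.014, 0.094]},
    {"jaw": 0.6, "delta_pos": [-0.061, 0.042, -0.012], "rot": [-0.012, -0.014, 0.094]},
    {"jaw": 0.6, "delta_pos": [-0.054, 0.051, -0.009], "rot": [-0.012, -0.014, 0.094]},
    {"jaw": 0.6, "delta_pos": [-0.046, 0.058, -0.007], "rot": [-0.012, -0.014, 0.094]},
    {"jaw": 0.6, "delta_pos": [-0.037, 0.064, -0.005], "rot": [-0.012, -0.014, 0.094]},
  ],
)

```text
clock: 10.15
tool_pos: [0.4984, -0.0795, 0.2883]
tcp_rot: [3.138, 0.102, -0.024]
force: [0.6, -0.6, -0.4]
gripper_width: 0.398
```

drive_tool(
  moves=[
    {"jaw": 0.6, "delta_pos": [-0.011, 0.094, 0.021], "rot": [0.014, -0.015, 0.104]},
    {"jaw": 0.6, "delta_pos": [0.005, 0.095, 0.019], "rot": [0.014, -0.015, 0.104]},
    {"jaw": 0.6, "delta_pos": [0.021, 0.093, 0.017], "rot": [0.014, -0.015, 0.104]},
    {"jaw": 0.6, "delta_pos": [0.036, 0.089, 0.014], "rot": [0.014, -0.015, 0.104]},
    {"jaw": 0.6, "delta_pos": [0.05, 0.082, 0.012], "rot": [0.014, -0.015, 0.104]},
    {"jaw": 0.6, "delta_pos": [0.063, 0.073, 0.009], "rot": [0.014, -0.015, 0.104]},
    {"jaw": 0.6, "delta_pos": [0.074, 0.062, 0.005], "rot": [0.014, -0.015, 0.104]},
    {"jaw": 0.6, "delta_pos": [0.083, 0.049, 0.002], "rot": [0.014, -0.015, 0.104]},
    {"jaw": 0.6, "delta_pos": [0.09, 0.035, -0.001], "rot": [0.014, -0.015, 0.104]},
    {"jaw": 0.6, "delta_pos": [0, 0, 0], "rot": [0, 0, 0]},
    {"jaw": 0.6, "delta_pos": [0, 0, 0], "rot": [0, 0, 0]},
  ],
)

```text
clock: 11.52
tool_pos: [0.4886, -0.2906, 0.2412]
tcp_rot: [-2.255, 1.918, 0.312]
force: [0.1, 0.4, -0.7]
gripper_width: 0.399
```

Run:
```python
from h import *
np.set_printoptions(precision=4,suppress=True)
w=snap('wrist','w11.png')
st=ctrl.get_state();print(st['tool_pos'],st['gripper_width'],st['joints'],R.from_rotvec(st['tcp_rot']).as_matrix())
Rg=down(-80.4,-15);gp=np.array([.4845,-.2598,.1175]);t=gp-.054*Rg[:,2];print(Rg)
plan(t,Rg,jaw=.6)
```

```text
[ 0.489  -0.2903  0.2415] 0.4004938383344191 [-0.2682  0.6554  1.1203  1.7862 -0.7328  1.3832 -0.3123] [[ 0.1542 -0.9867 -0.0513]
 [-0.9523 -0.1623  0.2583]
 [-0.2632  0.009  -0.9647]]
[[ 0.1611 -0.986  -0.0432]
 [-0.9524 -0.1668  0.2552]
 [-0.2588  0.     -0.9659]]
{"jaw":0.6,"delta_pos":[0.005,-0.002,0.147],"rot":[0.002,0.001,-0.002]},
{"jaw":0.6,"delta_pos":[0.005,-0.002,0.148],"rot":[0.002,0.001,-0.002]},
```

View pics/w11.png

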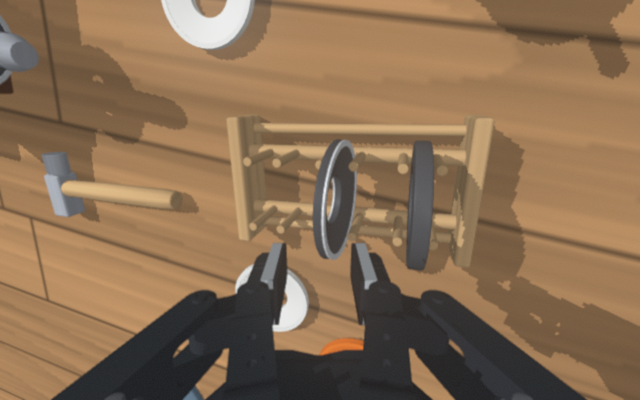

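Run:
```python
from h import *
w=load('wrist');crop(w,'w11c.png',280,120,180,160,4.4)
print(w['pose'][:3,3])
for nme,q in [('ctr',[.4845,-.2585,.077]),('rimtop',[.4858,-.2659,.127]),('nosetop-ish',[.483,-.251,.102])]: print(nme,(proj(w,q)-[280,120])*4.4)
```

```text
[ 0.5704857  -0.29589092  0.30795711]
ctr [230.33431847 342.53951222]
rimtop [206.81304576 445.45898954]
nosetop-ish [155.9910682  384.38039336]
```

View pics/w11c.png

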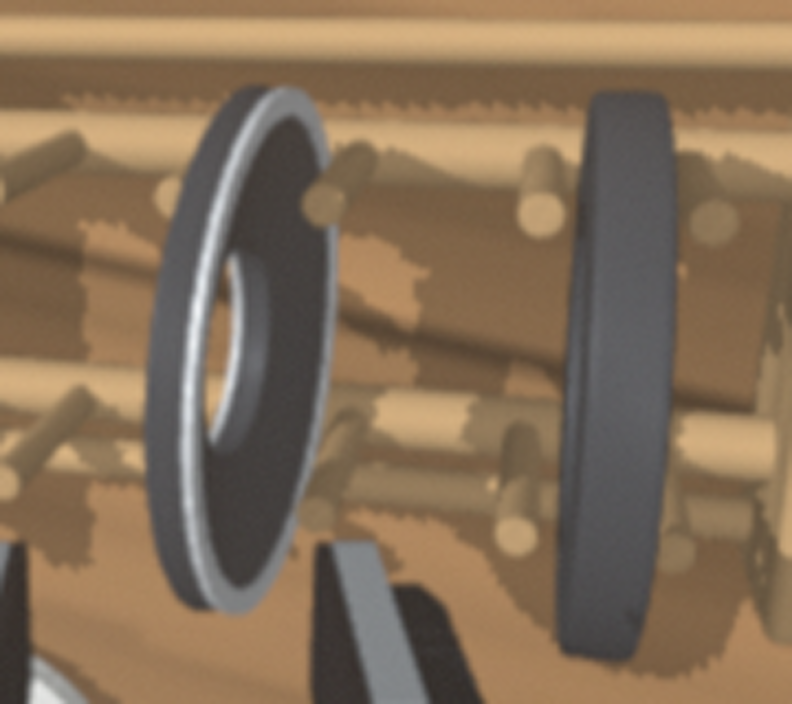

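The disc sits about 2.5 mm further to +y than assumed: its rim centre is at crop (258,345) against an expected 273. I'll correct for that and grip.

Run:
```python
from h import *
Rg=down(-80.4,-15);gp=np.array([.4845,-.2573,.1175]);t=gp-.054*Rg[:,2]
plan(t,Rg,jaw=.6)
```

```text
{"jaw":0.6,"delta_pos":[0.001,-0.003,0.149],"rot":[0.002,0.001,-0.002]},
{"jaw":0.6,"delta_pos":[0,-0.003,0.149],"rot":[0.002,0.001,-0.002]},
```

drive_tool(
  moves=[
    {"jaw": 0.6, "delta_pos": [0.001, -0.003, 0.149], "rot": [0.002, 0.001, -0.002]},
    {"jaw": 0.6, "delta_pos": [0, -0.003, 0.149], "rot": [0.002, 0.001, -0.002]},
    {"jaw": 0.6, "delta_pos": [0, 0, 0], "rot": [0, 0, 0]},
    {"jaw": 0.75, "delta_pos": [0, 0, 0], "rot": [0, 0, 0]},
    {"jaw": 0.85, "delta_pos": [0, 0, 0], "rot": [0, 0, 0]},
    {"jaw": 1, "delta_pos": [0, 0, 0], "rot": [0, 0, 0]},
    {"jaw": 1, "delta_pos": [0, 0, 0], "rot": [0, 0, 0]},
    {"jaw": 1, "delta_pos": [0, 0, 0], "rot": [0, 0, 0]},
  ],
  grip_force=60,
)

```text
clock: 12.58
tool_pos: [0.4874, -0.2742, 0.1721]
tcp_rot: [-2.256, 1.914, 0.292]
force: [0.3, -1.8, 6.1]
gripper_width: 0.082
```

Run:
```python
from h import *
np.set_printoptions(precision=4,suppress=True)
w=snap('wrist');crop(w,'w12.png',150,60,300,240,2.6)
st=ctrl.get_state();p=np.array(st['tool_pos']);Rm=R.from_rotvec(st['tcp_rot']).as_matrix();print(p,Rm,st['force'],st['gripper_width'])
s1=plan(p+[0,0,.1],Rm,jaw=1);print()
# carry: mirror of off2
off=np.load('off2.npy')*[-1,1,1];np.save('off3.npy',off)
Rp=down(88.8,-15)
s2=plan([.505,-.12,.27],down(4),start=s1,jaw=1);print()
s3=plan(np.array([.553,-.012,.127])-Rp@off,Rp,start=s2,jaw=1);print(s3[0])
```

```text
[ 0.4874 -0.2742  0.1721] [[ 0.1577 -0.9867 -0.04  ]
 [-0.9536 -0.1627  0.2535]
 [-0.2566 -0.0019 -0.9665]] [ 0.2095 -1.3652  6.0681] 0.08172410545373977
{"jaw":1,"delta_pos":[-0.051,-0,-0.193],"rot":[0,0,0]},
{"jaw":1,"delta_pos":[-0.051,-0,-0.193],"rot":[0,0,0]},

{"jaw":1,"delta_pos":[-0.057,-0.017,0.016],"rot":[-0.012,0.013,-0.093]},
{"jaw":1,"delta_pos":[-0.055,-0.026,0.015],"rot":[-0.012,0.013,-0.093]},
{"jaw":1,"delta_pos":[-0.051,-0.034,0.013],"rot":[-0.012,0.013,-0.093]},
{"jaw":1,"delta_pos":[-0.045,-0.041,0.011],"rot":[-0.012,0.013,-0.093]},
{"jaw":1,"delta_pos":[-0.039,-0.047,0.009],"rot":[-0.012,0.013,-0.093]},
{"jaw":1,"delta_pos":[-0.032,-0.053,0.008],"rot":[-0.012,0.013,-0.093]},
{"jaw":1,"delta_pos":[-0.024,-0.057,0.006],"rot":[-0.012,0.013,-0.093]},
{"jaw":1,"delta_pos":[-0.016,-0.06,0.005],"rot":[-0.012,0.013,-0.093]},
{"jaw":1,"delta_pos":[-0.007,-0.062,0.003],"rot":[-0.012,0.013,-0.093]},
{"jaw":1,"delta_pos":[0.002,-0.062,0.002],"rot":[-0.012,0.013,-0.093]},

{"jaw":1,"delta_pos":[0.023,-0.048,0.02],"rot":[-0.012,-0.014,-0.094]},
{"jaw":1,"delta_pos":[0.03,-0.045,0.018],"rot":[-0.012,-0.014,-0.094]},
{"jaw":1,"delta_pos":[0.037,-0.04,0.017],"rot":[-0.012,-0.014,-0.094]},
{"jaw":1,"delta_pos":[0.042,-0.034,0.015],"rot":[-0.012,-0.014,-0.094]},
{"jaw":1,"delta_pos":[0.047,-0.028,0.014],"rot":[-0.012,-0.014,-0.094]},
{"jaw":1,"delta_pos":[0.051,-0.021,0.012],"rot":[-0.012,-0.014,-0.094]},
{"jaw":1,"delta_pos":[0.054,-0.014,0.011],"rot":[-0.012,-0.014,-0.094]},
{"jaw":1,"delta_pos":[0.056,-0.006,0.009],"rot":[-0.012,-0.014,-0.094]},
{"jaw":1,"delta_pos":[0.056,0.002,0.008],"rot":[-0.012,-0.014,-0.094]},
{"jaw":1,"delta_pos":[0.055,0.01,0.007],"rot":[-0.012,-0.014,-0.094]},
[0.5534 0.0039 0.2202]
```

View pics/w12.png

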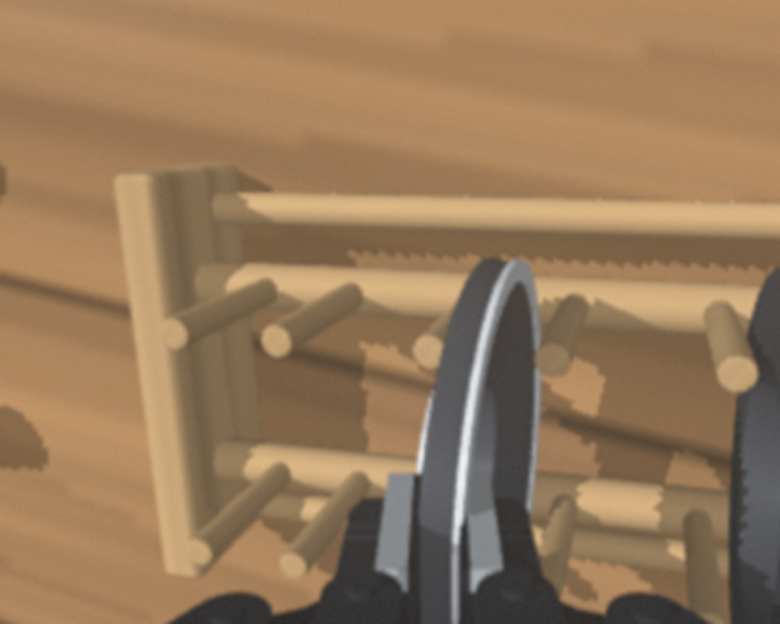

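The grip is good, the same as for the first disc. I'll lift it and turn it half round on the way.

drive_tool(
  moves=[
    {"jaw": 1, "delta_pos": [-0.024, 0, -0.087], "rot": [0, 0, 0]},
    {"jaw": 1, "delta_pos": [-0.05, 0, -0.19], "rot": [0, 0, 0]},
    {"jaw": 1, "delta_pos": [-0.05, 0, -0.19], "rot": [0, 0, 0]},
    {"jaw": 1, "delta_pos": [-0.057, -0.017, 0.01], "rot": [-0.012, 0.013, -0.093]},
    {"jaw": 1, "delta_pos": [-0.055, -0.026, 0.01], "rot": [-0.012, 0.013, -0.093]},
    {"jaw": 1, "delta_pos": [-0.051, -0.034, 0.01], "rot": [-0.012, 0.013, -0.093]},
    {"jaw": 1, "delta_pos": [-0.045, -0.041, 0.01], "rot": [-0.012, 0.013, -0.093]},
    {"jaw": 1, "delta_pos": [-0.039, -0.047, 0.01], "rot": [-0.012, 0.013, -0.093]},
    {"jaw": 1, "delta_pos": [-0.032, -0.053, 0.01], "rot": [-0.012, 0.013, -0.093]},
    {"jaw": 1, "delta_pos": [-0.024, -0.057, 0.01], "rot": [-0.012, 0.013, -0.093]},
    {"jaw": 1, "delta_pos": [-0.016, -0.06, 0.01], "rot": [-0.012, 0.013, -0.093]},
    {"jaw": 1, "delta_pos": [-0.007, -0.062, 0.01], "rot": [-0.012, 0.013, -0.093]},
  ],
)

```text
clock: 14.12
tool_pos: [0.5013, -0.1338, 0.2881]
tcp_rot: [-3.113, 0.123, 0.046]
force: [0.3, -0.5, -3.1]
gripper_width: 0.079
```

Run:
```python
from h import *
np.set_printoptions(precision=4,suppress=True)
st=ctrl.get_state();print(st['tool_pos'],st['gripper_width'],st['joints'])
off=np.load('off3.npy')
Rp=down(88.8,-15)
s3=plan(np.array([.553,-.012,.127])-Rp@off,Rp,jaw=1);print(s3[0])
```

```text
[ 0.5013 -0.1338  0.2881] 0.07864095964823521 [-0.7187  0.2673  1.0512  1.944  -0.2774  1.1146  0.3712]
{"jaw":1,"delta_pos":[0.017,-0.056,0.028],"rot":[-0.016,-0.013,-0.103]},
{"jaw":1,"delta_pos":[0.027,-0.053,0.026],"rot":[-0.016,-0.013,-0.103]},
{"jaw":1,"delta_pos":[0.035,-0.049,0.024],"rot":[-0.016,-0.013,-0.103]},
{"jaw":1,"delta_pos":[0.043,-0.043,0.022],"rot":[-0.016,-0.013,-0.103]},
{"jaw":1,"delta_pos":[0.05,-0.036,0.02],"rot":[-0.016,-0.013,-0.103]},
{"jaw":1,"delta_pos":[0.056,-0.028,0.019],"rot":[-0.016,-0.013,-0.103]},
{"jaw":1,"delta_pos":[0.06,-0.019,0.017],"rot":[-0.016,-0.013,-0.103]},
{"jaw":1,"delta_pos":[0.062,-0.01,0.015],"rot":[-0.016,-0.013,-0.103]},
{"jaw":1,"delta_pos":[0.063,0,0.014],"rot":[-0.016,-0.013,-0.103]},
{"jaw":1,"delta_pos":[0.063,0.01,0.013],"rot":[-0.016,-0.013,-0.103]},
[0.5534 0.0039 0.2202]
```

drive_tool(
  moves=[
    {"jaw": 1, "delta_pos": [0.017, -0.056, 0.028], "rot": [-0.016, -0.013, -0.103]},
    {"jaw": 1, "delta_pos": [0.027, -0.053, 0.026], "rot": [-0.016, -0.013, -0.103]},
    {"jaw": 1, "delta_pos": [0.035, -0.049, 0.024], "rot": [-0.016, -0.013, -0.103]},
    {"jaw": 1, "delta_pos": [0.043, -0.043, 0.022], "rot": [-0.016, -0.013, -0.103]},
    {"jaw": 1, "delta_pos": [0.05, -0.036, 0.02], "rot": [-0.016, -0.013, -0.103]},
    {"jaw": 1, "delta_pos": [0.056, -0.028, 0.019], "rot": [-0.016, -0.013, -0.103]},
    {"jaw": 1, "delta_pos": [0.06, -0.019, 0.017], "rot": [-0.016, -0.013, -0.103]},
    {"jaw": 1, "delta_pos": [0.062, -0.01, 0.015], "rot": [-0.016, -0.013, -0.103]},
    {"jaw": 1, "delta_pos": [0.063, 0, 0.014], "rot": [-0.016, -0.013, -0.103]},
    {"jaw": 1, "delta_pos": [0.063, 0.01, 0.013], "rot": [-0.016, -0.013, -0.103]},
    {"jaw": 1, "delta_pos": [0, 0, 0], "rot": [0, 0, 0]},
    {"jaw": 1, "delta_pos": [0, 0, 0], "rot": [0, 0, 0]},
  ],
)

```text
clock: 15.62
tool_pos: [0.5544, 0.0021, 0.2208]
tcp_rot: [2.109, 2.06, -0.286]
force: [-0.5, -0.2, -2.7]
gripper_width: 0.083
```

Run:
```python
from h import *
np.set_printoptions(precision=4,suppress=True)
w=snap('wrist','w13.png');s=snap('scene');d=snap('side')
crop(d,'d13.png',275,160,60,70,8);crop(s,'s13.png',300,150,110,80,7)
off=np.load('off3.npy')
st=ctrl.get_state();p=np.array(st['tool_pos']);Rm=R.from_rotvec(st['tcp_rot']).as_matrix();c=p+Rm@off;print(p,c,Rm,st['joints'],st['gripper_width'])
ax=Rm@np.array([np.cos(np.deg2rad(15)),0,np.sin(np.deg2rad(15))*1]);print(ax)
for k in(-.0075,.0075): print(k,'side',(proj(d,c+[0,k,0])-[275,160])*8,'scene',(proj(s,c+[0,k,0])-[300,150])*7)
```

```text
[0.5549 0.0019 0.221 ] [ 0.554  -0.0141  0.1277] [[ 0.0221  0.9997 -0.0108]
 [ 0.9653 -0.0241 -0.26  ]
 [-0.2602 -0.0047 -0.9655]] [-0.7555  0.3782  0.6727  1.9197  0.0339  0.9622  1.4139] 0.08176089089722836
[ 0.0185  0.8651 -0.5012]
-0.0075 side [242.0128 200.8017] scene [256.3715 305.5236]
0.0075 side [237.6783 226.8705] scene [282.3249 291.2272]
```

View pics/w13.png

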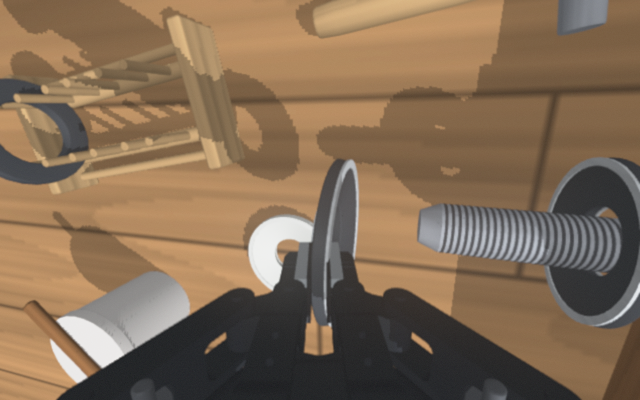

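View pics/d13.png

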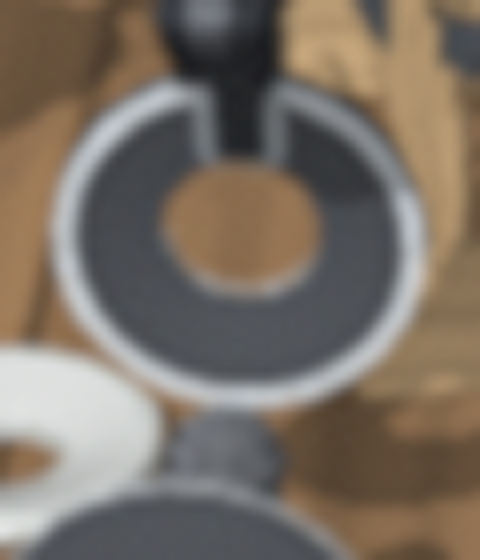

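View pics/s13.png

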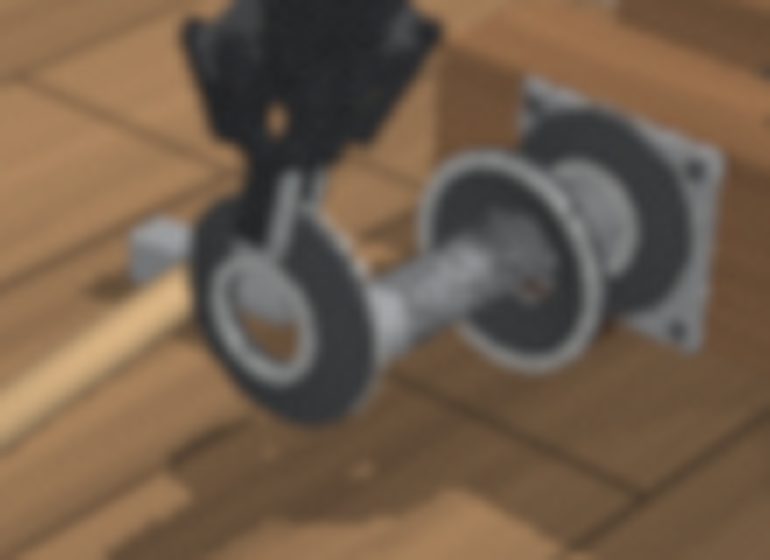

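Rim circle centre in the side view is (239,243) in the crop, against a prediction of (238,227). The disc therefore sits about 5 mm lower in the grip, which matches the 5 mm higher TCP at the grasp. The nose faces out, as wanted. I'll correct for this and line it up.

Run:
```python
from h import *
np.set_printoptions(precision=4,suppress=True)
st=ctrl.get_state();p=np.array(st['tool_pos']);Rm=R.from_rotvec(st['tcp_rot']).as_matrix()
off=Rm.T@(np.array([.5541,-.0141,.1227])-p);np.save('off3.npy',off);print(off)
Rp=down(88.8,-15)
L=lambda D:np.array([.5546+.0212*(.203-D-.0375),.203-D,.0925])
s=plan(L(.190)-Rp@off,Rp,jaw=1,n=2);print(s[0],L(.190))
```

```text
[0.0101 0.     0.099 ]
{"jaw":1,"delta_pos":[0.068,-0.002,0.044],"rot":[-0.002,0,-0.001]},
{"jaw":1,"delta_pos":[0.068,-0.002,0.044],"rot":[-0.002,0,-0.001]},
[0.5544 0.0289 0.1908] [0.5541 0.013  0.0925]
```

drive_tool(
  moves=[
    {"jaw": 1, "delta_pos": [0.068, -0.002, 0.044], "rot": [-0.002, 0, -0.001]},
    {"jaw": 1, "delta_pos": [0.068, -0.002, 0.044], "rot": [-0.002, 0, -0.001]},
    {"jaw": 1, "delta_pos": [0, 0, 0], "rot": [0, 0, 0]},
    {"jaw": 1, "delta_pos": [0, 0, 0], "rot": [0, 0, 0]},
  ],
)

```text
clock: 16.27
tool_pos: [0.5544, 0.0305, 0.19]
tcp_rot: [2.097, 2.066, -0.279]
force: [-0.2, -0.3, -3.8]
gripper_width: 0.082
```

Run:
```python
from h import *
np.set_printoptions(precision=4,suppress=True)
w=snap('wrist','w14.png');s=snap('scene');d=snap('side')
crop(d,'d14.png',275,165,60,70,8);crop(s,'s14.png',300,150,110,80,7)
off=np.load('off3.npy')
st=ctrl.get_state();p=np.array(st['tool_pos']);Rm=R.from_rotvec(st['tcp_rot']).as_matrix();c=p+Rm@off;print(p,c)
for k in(-.0075,0,.0075): print(k,'side',(proj(d,c+[0,k,0])-[275,165])*8,'scene',(proj(s,c+[0,k,0])-[300,150])*7)
print('tip side',(proj(d,[.5546,.0375,.092])-[275,165])*8)
Rp=down(88.8,-15)
L=lambda D:np.array([.5546+.0212*(.203-D-.0375),.203-D,.0925])
plan(L(.125)-Rp@off,Rp,jaw=1,n=4)
```

```text
[0.5549 0.0297 0.1909] [0.5548 0.0137 0.0926]
-0.0075 side [232.0802 325.2365] scene [303.7009 355.761 ]
0 side [229.8453 339.3788] scene [316.1166 348.6043]
0.0075 side [227.5804 353.7117] scene [328.4292 341.5069]
tip side [223.2481 387.4693]
{"jaw":1,"delta_pos":[0.062,-0,-0.017],"rot":[0,0,0.001]},
{"jaw":1,"delta_pos":[0.062,-0,-0.017],"rot":[0,0,0.001]},
{"jaw":1,"delta_pos":[0.062,-0,-0.017],"rot":[0,0,0.001]},
{"jaw":1,"delta_pos":[0.062,-0,-0.017],"rot":[0,0,0.001]},
```

View pics/d14.png

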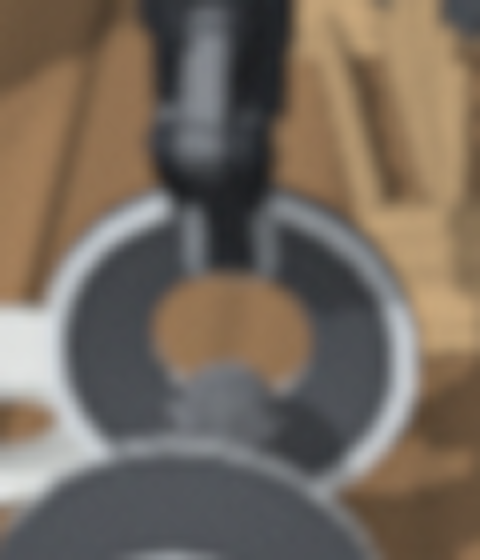

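View pics/s14.png

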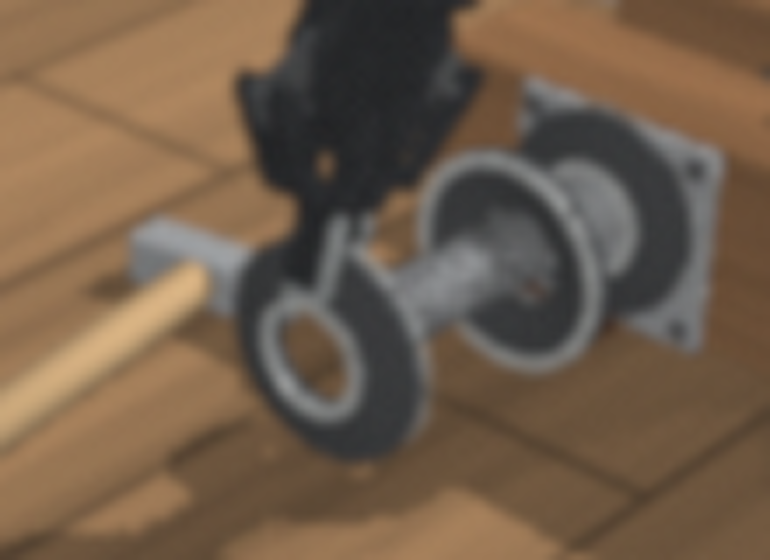

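View pics/w14.png

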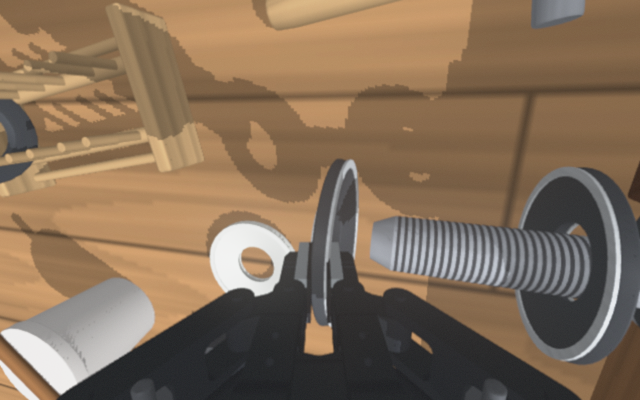

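It's in line, with the bore centre at crop (232,335) against a prediction of (230,339). I'll slide it on.

drive_tool(
  moves=[
    {"jaw": 1, "delta_pos": [0.062, 0.004, -0.017], "rot": [0, 0, 0.001]},
    {"jaw": 1, "delta_pos": [0.062, 0, -0.017], "rot": [0, 0, 0.001]},
    {"jaw": 1, "delta_pos": [0.062, 0, -0.017], "rot": [0, 0, 0.001]},
    {"jaw": 1, "delta_pos": [0.062, 0, -0.017], "rot": [0, 0, 0.001]},
    {"jaw": 1, "delta_pos": [0, 0, 0], "rot": [0, 0, 0]},
  ],
)

```text
clock: 17.05
tool_pos: [0.5568, 0.0979, 0.1905]
tcp_rot: [2.1, 2.063, -0.274]
force: [-0.4, 0.0, -3.2]
gripper_width: 0.078
```

Run:
```python
from h import *
np.set_printoptions(precision=4,suppress=True)
w=snap('wrist','w15.png');s=snap('scene')
crop(s,'s15.png',300,150,110,80,7)
off=np.load('off3.npy')
st=ctrl.get_state();p=np.array(st['tool_pos']);Rm=R.from_rotvec(st['tcp_rot']).as_matrix();c=p+Rm@off;print(p,c,st['force'],st['wrist_torque'])
```

```text
[0.5567 0.0946 0.1906] [0.5565 0.0786 0.0924] [ 0.0598 -0.7138 -4.5755] [ 0.3977 -0.0059  0.0304]
```

View pics/w15.png

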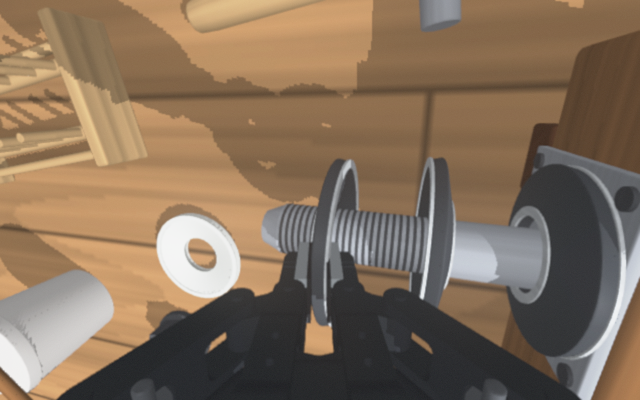

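View pics/s15.png

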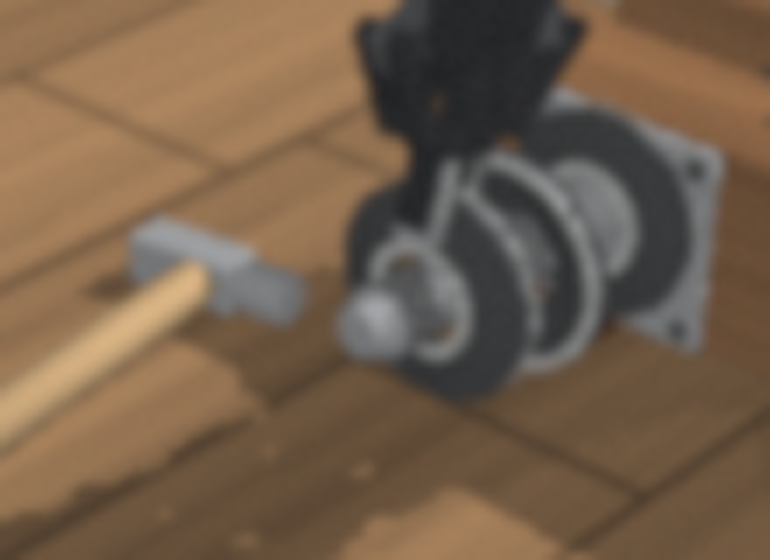

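drive_tool(
  moves=[
    {"jaw": 0.85, "delta_pos": [0, 0, 0], "rot": [0, 0, 0]},
    {"jaw": 0.72, "delta_pos": [0, 0, 0], "rot": [0, 0, 0]},
    {"jaw": 0.7, "delta_pos": [0, 0, 0], "rot": [0, 0, 0]},
    {"jaw": 0.7, "delta_pos": [0, 0, -0.08], "rot": [0, 0, 0]},
    {"jaw": 0.7, "delta_pos": [-0.02, 0, -0.16], "rot": [0, 0, 0]},
    {"jaw": 0.7, "delta_pos": [-0.04, 0, -0.16], "rot": [0, 0, 0]},
    {"jaw": 0.7, "delta_pos": [0, 0, 0], "rot": [0, 0, 0]},
  ],
)

```text
clock: 18.02
tool_pos: [0.5593, 0.1062, 0.2953]
tcp_rot: [2.105, 2.056, -0.264]
force: [-0.3, -0.3, -0.2]
gripper_width: 0.301
```

Run:
```python
from h import *
np.set_printoptions(precision=4,suppress=True)
w=snap('wrist','w16.png');s=snap('scene');crop(s,'s16.png',300,150,110,80,7)
st=ctrl.get_state();print(st['tool_pos'],st['gripper_width'],st['joints'])
```

```text
[0.5569 0.106  0.2915] 0.30205962069202746 [-0.9191  0.3223  0.6623  1.8095  0.0602  1.1507  1.2465]
```

View pics/w16.png

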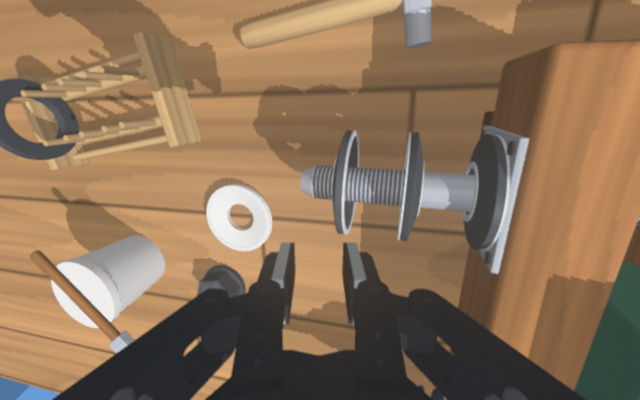

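View pics/s16.png

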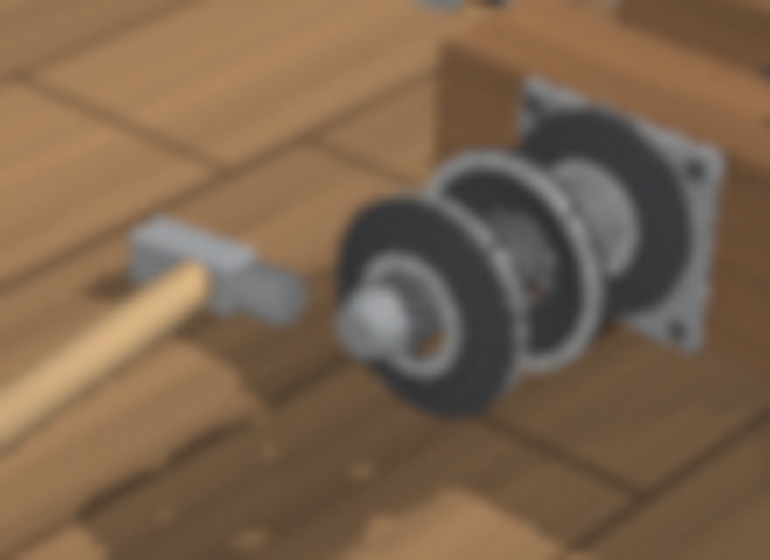

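Both discs hang square on the screw. To close the pack I'll turn the jaws across the screw, straddle it outboard of disc 3, and push with both fingers on the nose.

Run:
```python
from h import *
s1=plan([.555,.03,.29],down(-1.2),jaw=.48);print()
plan([.555,.03,.148],down(-1.2),start=s1,jaw=.48)
```

```text
{"jaw":0.48,"delta_pos":[-0.029,-0,0.008],"rot":[0.013,0.013,0.099]},
{"jaw":0.48,"delta_pos":[-0.029,0.005,0.008],"rot":[0.013,0.013,0.099]},
{"jaw":0.48,"delta_pos":[-0.028,0.009,0.007],"rot":[0.013,0.013,0.099]},
{"jaw":0.48,"delta_pos":[-0.026,0.014,0.006],"rot":[0.013,0.013,0.099]},
{"jaw":0.48,"delta_pos":[-0.024,0.018,0.005],"rot":[0.013,0.013,0.099]},
{"jaw":0.48,"delta_pos":[-0.021,0.021,0.005],"rot":[0.013,0.013,0.099]},
{"jaw":0.48,"delta_pos":[-0.018,0.025,0.004],"rot":[0.013,0.013,0.099]},
{"jaw":0.48,"delta_pos":[-0.014,0.027,0.003],"rot":[0.013,0.013,0.099]},
{"jaw":0.48,"delta_pos":[-0.009,0.029,0.002],"rot":[0.013,0.013,0.099]},
{"jaw":0.48,"delta_pos":[-0.005,0.03,0.001],"rot":[0.013,0.013,0.099]},

{"jaw":0.48,"delta_pos":[0,0,0.189],"rot":[0,0,0]},
{"jaw":0.48,"delta_pos":[0,0,0.189],"rot":[0,0,0]},
{"jaw":0.48,"delta_pos":[0,0,0.189],"rot":[0,0,0]},
```

drive_tool(
  moves=[
    {"jaw": 0.48, "delta_pos": [-0.029, 0, 0.008], "rot": [0.013, 0.013, 0.099]},
    {"jaw": 0.48, "delta_pos": [-0.029, 0.005, 0.008], "rot": [0.013, 0.013, 0.099]},
    {"jaw": 0.48, "delta_pos": [-0.028, 0.009, 0.007], "rot": [0.013, 0.013, 0.099]},
    {"jaw": 0.48, "delta_pos": [-0.026, 0.014, 0.006], "rot": [0.013, 0.013, 0.099]},
    {"jaw": 0.48, "delta_pos": [-0.024, 0.018, 0.005], "rot": [0.013, 0.013, 0.099]},
    {"jaw": 0.48, "delta_pos": [-0.021, 0.021, 0.005], "rot": [0.013, 0.013, 0.099]},
    {"jaw": 0.48, "delta_pos": [-0.018, 0.025, 0.004], "rot": [0.013, 0.013, 0.099]},
    {"jaw": 0.48, "delta_pos": [-0.014, 0.027, 0.003], "rot": [0.013, 0.013, 0.099]},
    {"jaw": 0.48, "delta_pos": [-0.009, 0.029, 0.002], "rot": [0.013, 0.013, 0.099]},
    {"jaw": 0.48, "delta_pos": [-0.005, 0.03, 0.001], "rot": [0.013, 0.013, 0.099]},
    {"jaw": 0.48, "delta_pos": [0, 0, 0], "rot": [0, 0, 0]},
    {"jaw": 0.48, "delta_pos": [0, 0, 0], "rot": [0, 0, 0]},
  ],
)

```text
clock: 19.62
tool_pos: [0.5548, 0.0308, 0.289]
tcp_rot: [3.138, -0.021, -0.001]
force: [-0.6, -0.0, 0.4]
gripper_width: 0.526
```

Run:
```python
from h import *
np.set_printoptions(precision=4,suppress=True)
st=ctrl.get_state();print(st['tool_pos'],st['gripper_width'],st['joints'],R.from_rotvec(st['tcp_rot']).as_matrix())
plan([.5548,.028,.148],down(-1.2),jaw=.48)
```

```text
[0.5548 0.0308 0.289 ] 0.5260371575362404 [-0.9318  0.3185  0.9532  1.876  -0.2877  1.0949  0.1184] [[ 0.9999 -0.0134 -0.0007]
 [-0.0134 -0.9999 -0.0032]
 [-0.0007  0.0032 -1.    ]]
{"jaw":0.48,"delta_pos":[0,0.003,0.188],"rot":[0.001,0,0.002]},
{"jaw":0.48,"delta_pos":[0,0.003,0.188],"rot":[0.001,0,0.002]},
{"jaw":0.48,"delta_pos":[0,0.003,0.188],"rot":[0.001,0,0.002]},
```

drive_tool(
  moves=[
    {"jaw": 0.48, "delta_pos": [0, 0.003, 0.188], "rot": [0.001, 0, 0.002]},
    {"jaw": 0.48, "delta_pos": [0, 0.003, 0.188], "rot": [0.001, 0, 0.002]},
    {"jaw": 0.48, "delta_pos": [0, 0.003, 0.14], "rot": [0, 0, 0.002]},
    {"jaw": 0.48, "delta_pos": [0, 0, 0.04], "rot": [0, 0, 0]},
    {"jaw": 0.48, "delta_pos": [0, 0, 0], "rot": [0, 0, 0]},
  ],
)

```text
clock: 20.25
tool_pos: [0.5555, 0.0282, 0.1507]
tcp_rot: [-3.141, 0.038, -0.001]
force: [0.3, 0.3, -0.2]
gripper_width: 0.518
```

Run:
```python
from h import *
np.set_printoptions(precision=4,suppress=True)
w=snap('wrist','w17.png');s=snap('scene');crop(s,'s17.png',290,130,130,95,6);d=snap('side');crop(d,'d17.png',260,150,90,100,6)
st=ctrl.get_state();print(st['tool_pos'],st['gripper_width'],st['force'])
```

```text
[0.5568 0.028  0.1526] 0.5179944650209891 [ 0.5264  0.3936 -1.0344]
```

View pics/w17.png

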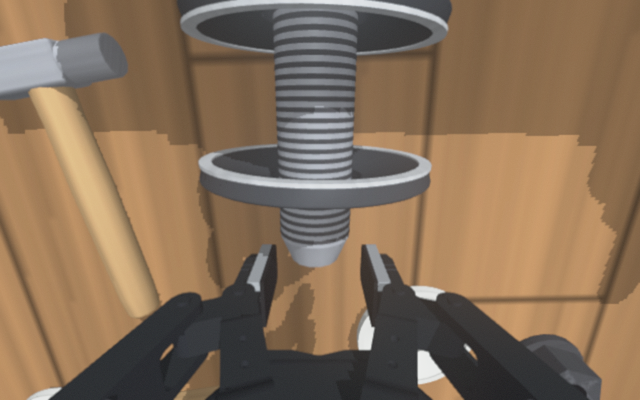

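View pics/s17.png

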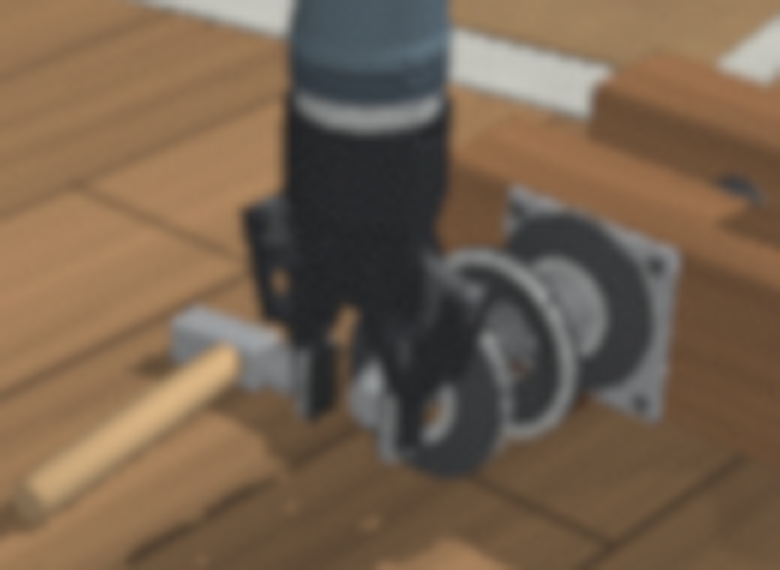

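View pics/d17.png

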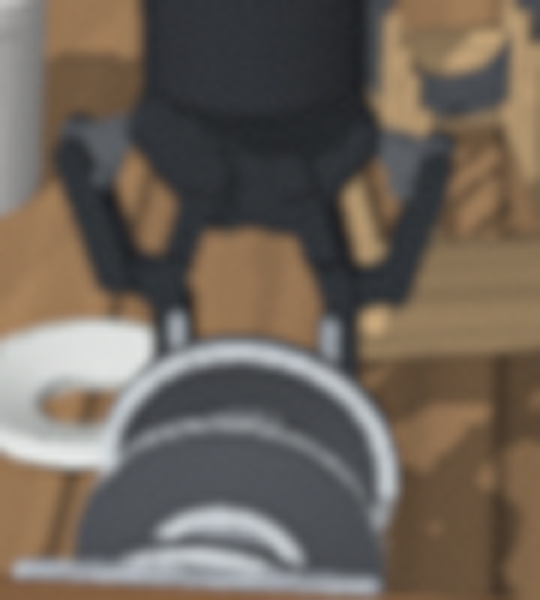

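The fingers straddle the screw symmetrically (pads at columns 262 and 372, screw at 317). I'll lower a little and push in small steps.

drive_tool(
  moves=[
    {"jaw": 0.48, "delta_pos": [-0.004, -0.05, 0.02], "rot": [0, 0, 0]},
    {"jaw": 0.48, "delta_pos": [0, -0.05, 0], "rot": [0, 0, 0]},
    {"jaw": 0.48, "delta_pos": [0, -0.04, 0], "rot": [0, 0, 0]},
    {"jaw": 0.48, "delta_pos": [0, -0.04, 0], "rot": [0, 0, 0]},
    {"jaw": 0.48, "delta_pos": [0, -0.04, 0], "rot": [0, 0, 0]},
    {"jaw": 0.48, "delta_pos": [0, -0.04, 0], "rot": [0, 0, 0]},
    {"jaw": 0.48, "delta_pos": [0, 0, 0], "rot": [0, 0, 0]},
  ],
)

```text
clock: 21.28
tool_pos: [0.5562, 0.0948, 0.1458]
tcp_rot: [-3.139, 0.037, -0.002]
force: [0.5, 0.4, 0.5]
gripper_width: 0.522
```

Run:
```python
from h import *
np.set_printoptions(precision=4,suppress=True)
w=snap('wrist','w18.png');s=snap('scene');crop(s,'s18.png',290,130,130,95,6)
st=ctrl.get_state();print(st['tool_pos'],st['gripper_width'],st['force'],st['wrist_torque'])
```

```text
[0.5561 0.0937 0.1459] 0.5189014688946507 [0.1504 0.4128 0.2284] [ 0.0322  0.0357 -0.0356]
```

View pics/w18.png

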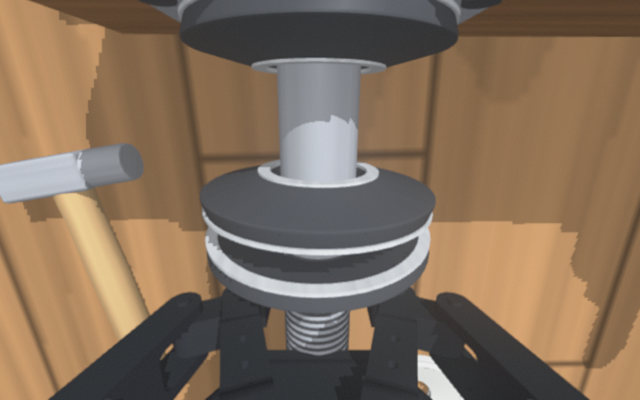

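View pics/s18.png

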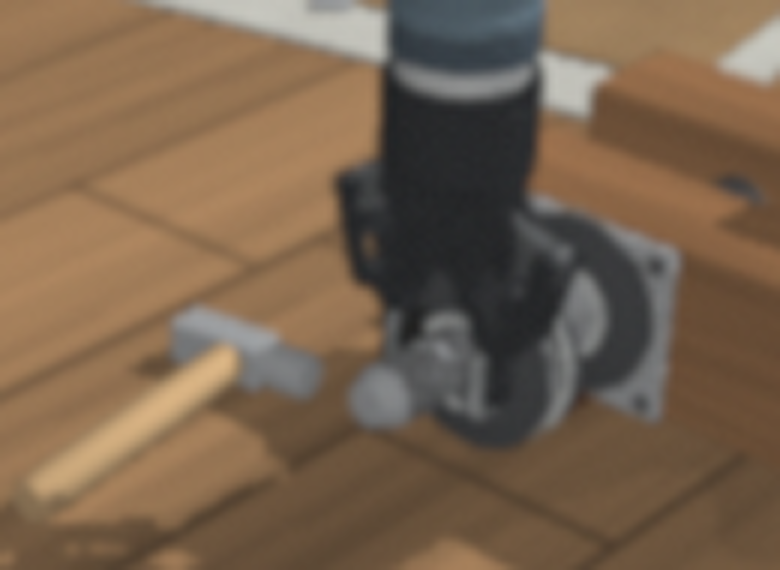

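Disc 3 is moving up to disc 2, leaning slightly. I'll carry on.

drive_tool(
  moves=[
    {"jaw": 0.48, "delta_pos": [0, -0.03, 0], "rot": [0, 0, 0]},
    {"jaw": 0.48, "delta_pos": [0, -0.03, 0], "rot": [0, 0, 0]},
    {"jaw": 0.48, "delta_pos": [0, -0.03, 0], "rot": [0, 0, 0]},
    {"jaw": 0.48, "delta_pos": [0, -0.03, 0], "rot": [0, 0, 0]},
    {"jaw": 0.48, "delta_pos": [0, -0.03, 0], "rot": [0, 0, 0]},
    {"jaw": 0.48, "delta_pos": [0, 0, 0], "rot": [0, 0, 0]},
  ],
)

```text
clock: 22.12
tool_pos: [0.557, 0.1324, 0.1458]
tcp_rot: [-3.139, 0.037, -0.002]
force: [-0.1, -1.4, 0.0]
gripper_width: 0.519
```

Run:
```python
from h import *
np.set_printoptions(precision=4,suppress=True)
w=snap('wrist','w19.png')
st=ctrl.get_state();print(st['tool_pos'],st['gripper_width'],st['force'],st['wrist_torque'])
```

```text
[0.557  0.1322 0.1459] 0.5184421583714265 [ 0.834  -0.6593 -0.1636] [-0.1244  0.0186  0.0405]
```

View pics/w19.png

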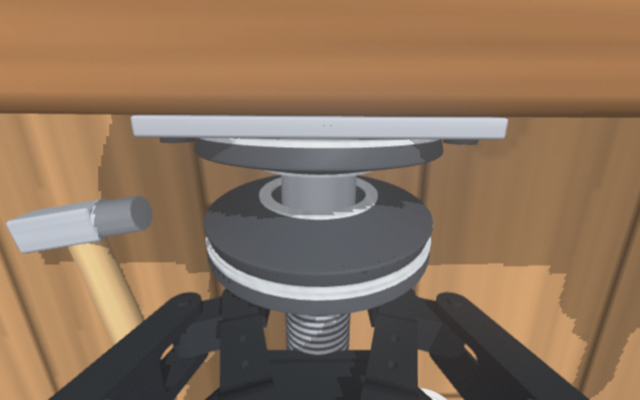

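Discs 2 and 3 are now rim to rim. I'll finish with small steps while watching the force.

drive_tool(
  moves=[
    {"jaw": 0.48, "delta_pos": [0, -0.014, 0], "rot": [0, 0, 0]},
    {"jaw": 0.48, "delta_pos": [0, -0.014, 0], "rot": [0, 0, 0]},
    {"jaw": 0.48, "delta_pos": [0, -0.012, 0], "rot": [0, 0, 0]},
    {"jaw": 0.48, "delta_pos": [0, -0.01, 0], "rot": [0, 0, 0]},
  ],
)

```text
clock: 22.68
tool_pos: [0.5573, 0.1427, 0.1459]
tcp_rot: [-3.141, 0.04, -0.002]
force: [0.1, -4.4, -0.8]
gripper_width: 0.519
```

drive_tool(
  moves=[
    {"jaw": 0.48, "delta_pos": [0, -0.008, 0], "rot": [0, 0, 0]},
    {"jaw": 0.48, "delta_pos": [0, 0, 0], "rot": [0, 0, 0]},
  ],
)

```text
clock: 22.92
tool_pos: [0.5574, 0.1442, 0.146]
tcp_rot: [3.141, -0.04, 0.001]
force: [0.4, -4.5, 1.0]
gripper_width: 0.524
```

drive_tool(
  moves=[
    {"jaw": 0.48, "delta_pos": [0, -0.008, 0], "rot": [0, 0, 0]},
    {"jaw": 0.48, "delta_pos": [0, 0, 0], "rot": [0, 0, 0]},
  ],
)

```text
clock: 23.18
tool_pos: [0.5575, 0.1448, 0.1461]
tcp_rot: [3.139, -0.042, 0.001]
force: [-0.7, -7.4, 1.2]
gripper_width: 0.518
```

Run:
```python
from h import *
np.set_printoptions(precision=4,suppress=True)
w=snap('wrist','w20.png');s=snap('scene');crop(s,'s20.png',330,130,100,80,7);d=snap('side');crop(d,'d20.png',260,190,90,70,7)
st=ctrl.get_state();print(st['tool_pos'],st['gripper_width'],st['force'],st['wrist_torque'])
```

```text
[0.5575 0.1449 0.1461] 0.5187380031723265 [-1.1596 -5.9724  2.018 ] [-1.2884  0.0931 -0.0262]
```

View pics/w20.png

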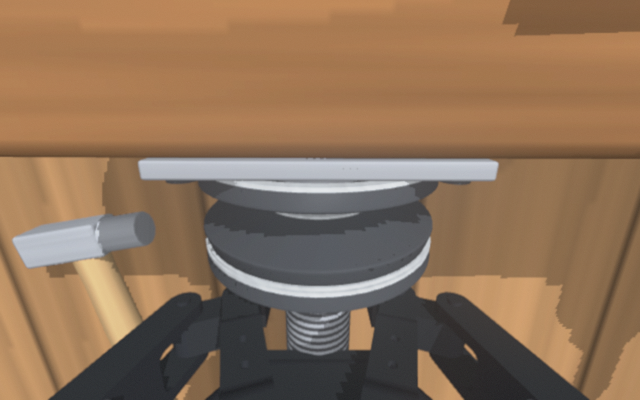

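View pics/d20.png

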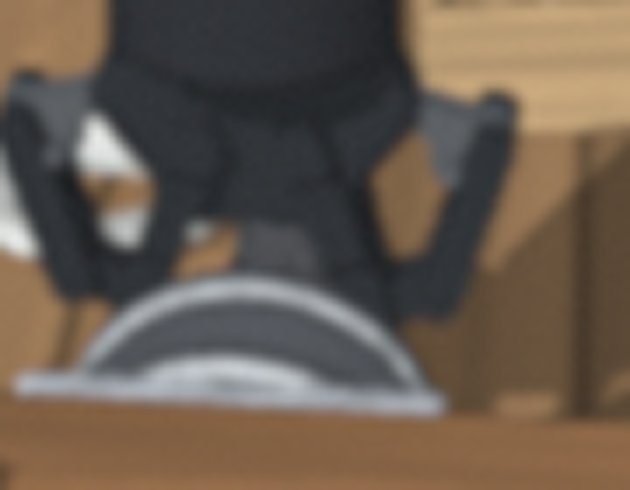

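drive_tool(
  moves=[
    {"jaw": 0.48, "delta_pos": [0, -0.01, 0], "rot": [0, 0, 0]},
    {"jaw": 0.48, "delta_pos": [0, 0, 0], "rot": [0, 0, 0]},
  ],
)

```text
clock: 23.58
tool_pos: [0.5576, 0.1459, 0.1463]
tcp_rot: [3.138, -0.043, 0.001]
force: [-0.4, -8.3, 2.8]
gripper_width: 0.52
```

drive_tool(
  moves=[
    {"jaw": 0.48, "delta_pos": [0, -0.008, 0], "rot": [0, 0, 0]},
    {"jaw": 0.48, "delta_pos": [0, 0, 0], "rot": [0, 0, 0]},
    {"jaw": 0.48, "delta_pos": [0, 0, 0], "rot": [0, 0, 0]},
  ],
)

```text
clock: 23.95
tool_pos: [0.5576, 0.1463, 0.1464]
tcp_rot: [3.136, -0.045, 0.001]
force: [-1.8, -10.5, 3.4]
gripper_width: 0.519
```

drive_tool(
  moves=[
    {"jaw": 0.48, "delta_pos": [0, -0.01, 0], "rot": [0, 0, 0]},
    {"jaw": 0.48, "delta_pos": [0, -0.01, 0], "rot": [0, 0, 0]},
    {"jaw": 0.48, "delta_pos": [0, 0, 0], "rot": [0, 0, 0]},
  ],
)

```text
clock: 24.32
tool_pos: [0.5577, 0.1472, 0.1467]
tcp_rot: [3.131, -0.049, -0.0]
force: [-2.8, -15.9, 7.8]
gripper_width: 0.521
```

Run:
```python
from h import *
np.set_printoptions(precision=4,suppress=True)
w=snap('wrist');crop(w,'w21.png',180,140,280,190,2.8);s=snap('scene');crop(s,'s21.png',330,130,100,80,7)
st=ctrl.get_state();print(st['tool_pos'],st['gripper_width'],st['force'],st['wrist_torque'])
```

```text
[0.5577 0.1472 0.1467] 0.5199203374302857 [ -2.9561 -16.1302   6.8593] [-3.2266  0.6289  0.128 ]
```

View pics/w21.png

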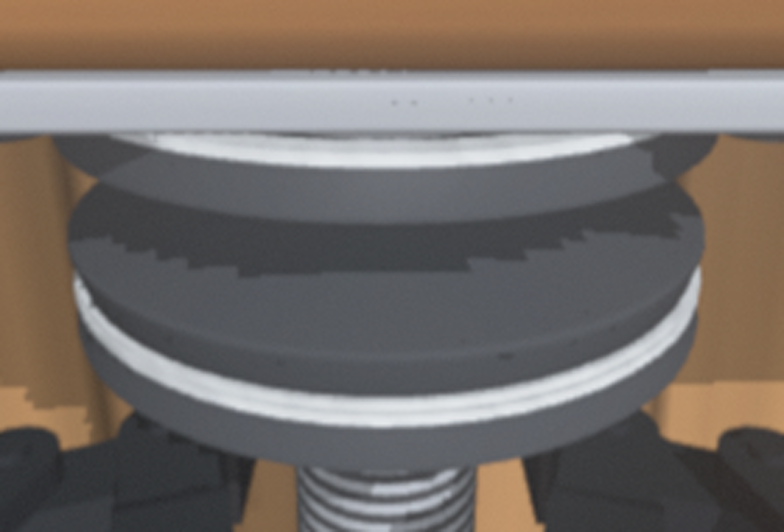

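View pics/s21.png

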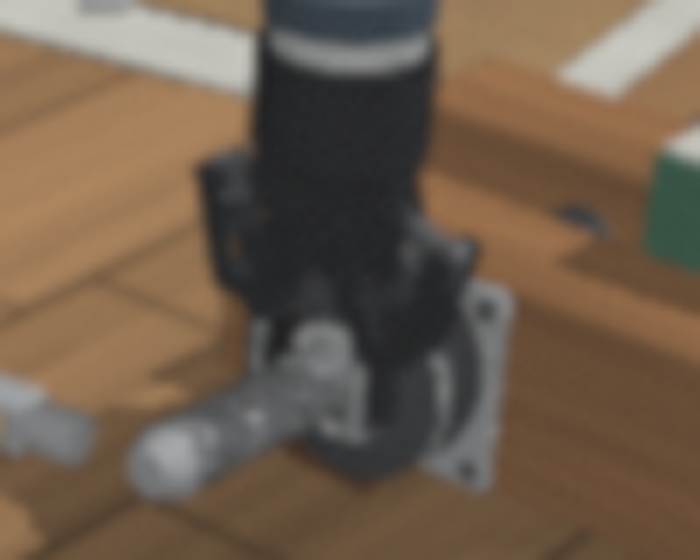

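From above, discs 2 and 3 are closed rim to rim at crop row 405 and disc 2 touches the home disc. The bright strip at row 150 hints at a slight lean of the home disc's top. I'll back off and check from a better angle.

drive_tool(
  moves=[
    {"jaw": 0.48, "delta_pos": [0, 0.06, 0], "rot": [0, 0, 0]},
    {"jaw": 0.48, "delta_pos": [0, 0.16, 0], "rot": [0, 0, 0]},
    {"jaw": 0.48, "delta_pos": [0, 0.2, 0], "rot": [0, 0, 0]},
    {"jaw": 0.48, "delta_pos": [0, 0.1, -0.2], "rot": [0, 0, 0]},
    {"jaw": 0.48, "delta_pos": [0, 0.2, -0.1], "rot": [0, 0, 0]},
    {"jaw": 0.48, "delta_pos": [0, 0.1, 0], "rot": [0, 0, 0]},
    {"jaw": 0.48, "delta_pos": [0, 0, 0], "rot": [0, 0, 0]},
  ],
)

```text
clock: 25.3
tool_pos: [0.553, -0.0493, 0.2217]
tcp_rot: [-3.139, 0.045, -0.005]
force: [-1.0, 0.2, 0.7]
gripper_width: 0.518
```

Run:
```python
from h import *
np.set_printoptions(precision=4,suppress=True)
w=snap('wrist','w22.png');s=snap('scene');crop(s,'s22.png',330,130,100,80,7);d=snap('side');crop(d,'d22.png',260,190,90,70,7)
st=ctrl.get_state();print(st['tool_pos'],st['force'])
```

```text
[ 0.5527 -0.0454  0.2202] [-0.5865  1.0134 -0.1721]
```

View pics/w22.png

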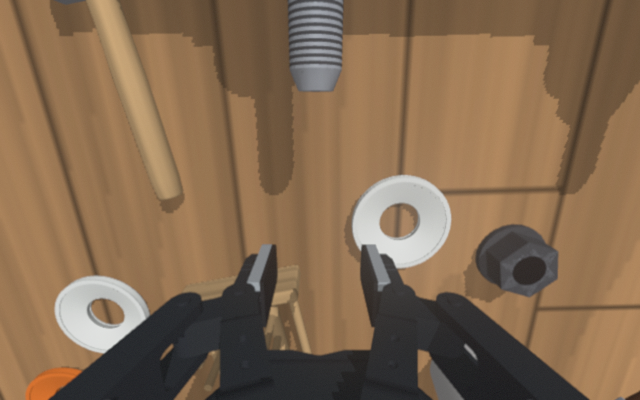

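View pics/s22.png

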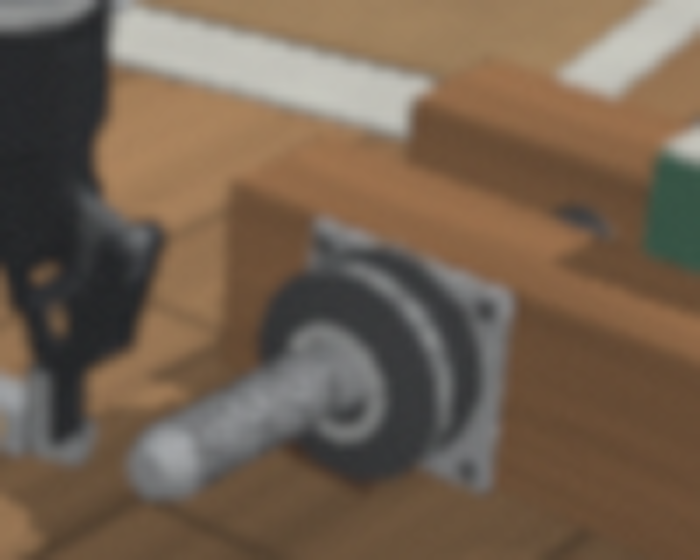

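View pics/d22.png

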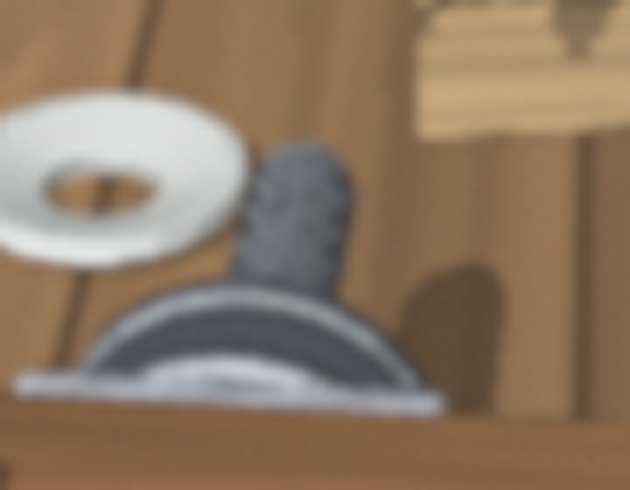

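The pack looks like the finished one in both views. I'll take one closer wrist view from the robot's side to check how square the home disc is.

Run:
```python
from h import *
plan([.50,.15,.28],down(88.8),jaw=.48)
```

```text
{"jaw":0.48,"delta_pos":[-0.023,-0.078,-0.024],"rot":[-0,-0,-0.1]},
{"jaw":0.48,"delta_pos":[-0.01,-0.08,-0.024],"rot":[-0,-0,-0.1]},
{"jaw":0.48,"delta_pos":[0.002,-0.081,-0.024],"rot":[-0,-0,-0.1]},
{"jaw":0.48,"delta_pos":[0.015,-0.08,-0.024],"rot":[-0,-0,-0.1]},
{"jaw":0.48,"delta_pos":[0.027,-0.076,-0.024],"rot":[-0,-0,-0.1]},
{"jaw":0.48,"delta_pos":[0.039,-0.071,-0.024],"rot":[-0,-0,-0.1]},
{"jaw":0.48,"delta_pos":[0.05,-0.064,-0.024],"rot":[-0,-0,-0.1]},
{"jaw":0.48,"delta_pos":[0.059,-0.056,-0.024],"rot":[-0,-0,-0.1]},
{"jaw":0.48,"delta_pos":[0.067,-0.046,-0.024],"rot":[-0,-0,-0.1]},
{"jaw":0.48,"delta_pos":[0.073,-0.035,-0.024],"rot":[-0,-0,-0.1]},
```

drive_tool(
  moves=[
    {"jaw": 0.48, "delta_pos": [-0.023, -0.04, -0.12], "rot": [0, 0, -0.1]},
    {"jaw": 0.48, "delta_pos": [-0.01, -0.08, -0.12], "rot": [0, 0, -0.1]},
    {"jaw": 0.48, "delta_pos": [0.002, -0.081, 0], "rot": [0, 0, -0.1]},
    {"jaw": 0.48, "delta_pos": [0.015, -0.08, 0], "rot": [0, 0, -0.1]},
    {"jaw": 0.48, "delta_pos": [0.027, -0.08, 0], "rot": [0, 0, -0.1]},
    {"jaw": 0.48, "delta_pos": [0.039, -0.075, 0], "rot": [0, 0, -0.1]},
    {"jaw": 0.48, "delta_pos": [0.05, -0.07, 0], "rot": [0, 0, -0.1]},
    {"jaw": 0.48, "delta_pos": [0.059, -0.06, 0], "rot": [0, 0, -0.1]},
    {"jaw": 0.48, "delta_pos": [0.067, -0.05, 0], "rot": [0, 0, -0.1]},
    {"jaw": 0.48, "delta_pos": [0.073, -0.04, 0], "rot": [0, 0, -0.1]},
    {"jaw": 0.48, "delta_pos": [0, 0, 0], "rot": [0, 0, 0]},
    {"jaw": 0.48, "delta_pos": [0, 0, 0], "rot": [0, 0, 0]},
  ],
)

```text
clock: 26.95
tool_pos: [0.4942, 0.1415, 0.2806]
tcp_rot: [2.25, 2.192, 0.001]
force: [0.3, -0.3, 0.1]
gripper_width: 0.52
```

Run:
```python
from h import *
np.set_printoptions(precision=4,suppress=True)
w=snap('wrist','w23.png')
st=ctrl.get_state();print(st['tool_pos'],st['force'],w['pose'][:3,3],proj(w,[.5575,.18,.1]))
```

```text
[0.4944 0.1408 0.2807] [-0.0976  0.0793  0.4448] [0.4142 0.1436 0.3505] [361.0172 259.2177]
```

View pics/w23.png

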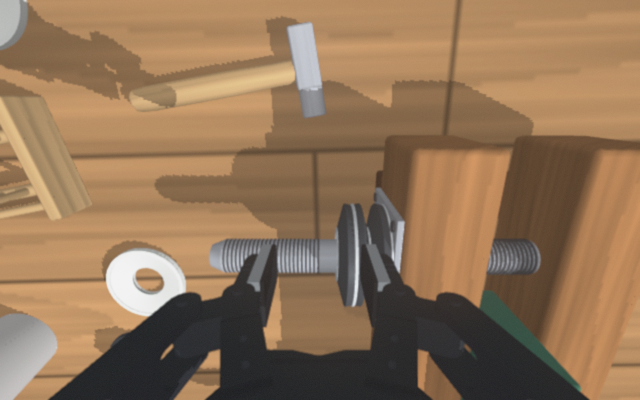

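drive_tool(
  moves=[
    {"jaw": 0.48, "delta_pos": [0.05, 0.2, 0], "rot": [0, 0, 0]},
    {"jaw": 0.48, "delta_pos": [0.05, 0.15, 0.1], "rot": [0, 0, 0]},
    {"jaw": 0.48, "delta_pos": [0, 0, 0], "rot": [0, 0, 0]},
    {"jaw": 0.48, "delta_pos": [0, 0, 0], "rot": [0, 0, 0]},
  ],
)

```text
clock: 27.5
tool_pos: [0.5823, 0.1626, 0.2556]
tcp_rot: [2.252, 2.19, -0.001]
force: [-0.1, -0.3, -0.6]
gripper_width: 0.52
```

Run:
```python
from h import *
np.set_printoptions(precision=4,suppress=True)
w=snap('wrist','w24.png');u,v=proj(w,[.5575,.18,.1]).astype(int);print(u,v)
x0,y0=max(u-65,0),max(v-80,0);crop(w,'w24c.png',x0,y0,130,120,5);print(x0,y0)
st=ctrl.get_state();print(st['tool_pos'],w['pose'][:3,3])
```

```text
340 175
275 95
[0.5823 0.1627 0.2564] [0.5024 0.1649 0.3256]
```

View pics/w24c.png

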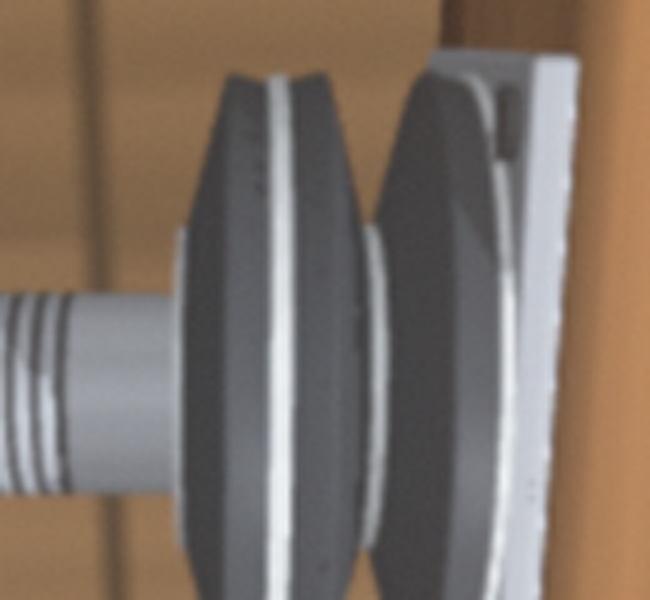

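Run:
```python
from h import *
np.set_printoptions(precision=4,suppress=True)
w=load('wrist');P=lambda u,v,z:onplane(w,275+u/5,95+v/5,z)
for n,u,v,z in [('nose3 top',180,390,.112),('rimpair top',281,400,.1375),('rimpair end',279,78,.0875),('nose12 top',375,390,.112),('home rim top L',500,400,.1375),('home rim top R',514,400,.1375),('home rim end',488,90,.0875),('plate top front?',522,400,.1425)]:
    p=P(u,v,z);print(n,p,'D',.2030-p[1]+0)
for z in(.13,.14,.15):print(z,P(522,400,z),P(555,400,z))
```

```text
nose3 top [0.5521 0.1577 0.112 ] D 0.045330322302463116
rimpair top [0.5478 0.1716 0.1375] D 0.031434850033759704
rimpair end [0.5093 0.1737 0.0875] D 0.02926315141749311
nose12 top [0.5528 0.1863 0.112 ] D 0.016723056544612203
home rim top L [0.5486 0.1999 0.1375] D 0.003097910507726259
home rim top R [0.5486 0.2017 0.1375] D 0.0012878043520122007
home rim end [0.5119 0.2058 0.0875] D -0.002803396127624813
plate top front? [0.5474 0.2017 0.1425] D 0.0012595992880792273
0.13 [0.5505 0.2043 0.13  ] [0.5506 0.2087 0.13  ]
0.14 [0.548  0.2022 0.14  ] [0.5482 0.2065 0.14  ]
0.15 [0.5456 0.2002 0.15  ] [0.5457 0.2042 0.15  ]
```

Run:
```python
from h import *
s=snap('scene','s25.png');st=ctrl.get_state();print(st['force'],st['clock'])
```

```text
[ 0.17109412 -0.59022324  0.88774053] 27.6
```

View pics/s25.png

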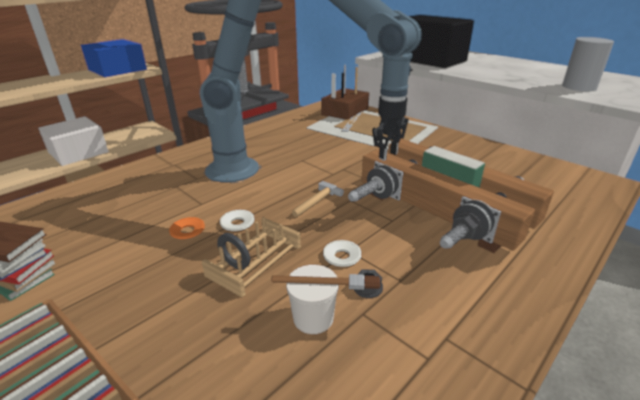

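The flat ring is still in the rack at (234,250), and the hammer, tub, nut and decoys are where they started. The pack is complete at (380,183) and the gripper is clear, so I'll hand the job in.

Run:
```python
from plant import ctrl
print(ctrl.close_job())
```

```text
the job is handed in; nothing more can be done
None
```

The disc-spring pack is rebuilt on the bare screw and the job is handed in, at about 27.6 s on the robot's clock; no verdict was reported. The far rack disc went on with its nose to the home disc's nose. The middle rack disc was turned half round and went on rim to rim. I then pushed the pack against the plate with both fingers on the outer nose, to about 16 N.

**Spacing and squareness:** the last close wrist view gave these distances from the plate at the tops of the discs:

| Point | Measured (mm) | Nominal (mm) |
|---|---|---|
| Outer nose | 45.3 | 45.6 |
| Rim pair | 31.4 | 30.4 |
| Nose pair | 16.7 | 15.2 |
| Home disc's rim | 1.3–3 | 0 |

- **Lean:** from this I estimate the tops lean 1.5–2° away from the plate, so the pack is not perfectly square, but it is inside the 6° and 4 mm limits. Camera calibration is good to about 2 mm, and I did not push again to take the lean out.
- **One reading that disagreed:** the home disc's side edge came out 2.8 mm behind the plate, which is impossible. I put it down to an unclear edge in the picture and did not use it.
- **Other things:** in the last scene picture the flat ring, nut, tub, hammer and look-alikes look to be where they started. I checked this by eye and did not measure it. The gripper was clear of everything.

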